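Close and lock a basket strainer

ROBOT

A 7-joint arm with a two-finger parallel gripper is mounted at the origin on the work surface. World frame = base frame: x ahead of the robot, y to its left, z up, the work surface at z = 0. Lengths are in mm, angles in rad, forces in N, time in s.
With the tool pointing down it reaches from about 400 to 875 mm from the base axis. Payload 4.4 kg.
Tool frame: the origin (TCP) lies between the finger pads; the fingertips stand 11 mm ahead of it and the grasp point (between the pads) lies 8 mm behind it; y points along the fingers, x is the direction in which the jaws open and shut, and the axes are right-handed (so a half turn about y gives the same grasp; the last joint's range is limited). The gripper opens to 85 mm and grips with 20 to 120 N. Pads are 22 mm wide; open, the fingers measure 114 mm over their backs; the gripper's body (76 mm by 85 mm) begins 54 mm behind the grasp point. The pads swing forward as they close: fully open they stand 13 mm farther back than shut.
Start: joints at [1.249, 0.628, 0.038, 1.517, -0.027, 0.996, -0.02], TCP at [164.49, -628.857, 242.313] pointing down, gripper open.
Joint ranges: [-3.06, 3.06], [-0.37, 2.12], [-1.25, 1.32], [0.18, 2.47], [-1.1, 4.24], [0.23, 1.98], [-2.94, 2.94]. Speed limits (rad/s): [2.57, 2.57, 3.14, 3.14, 3.14, 3.14, 3.14].

INTERFACE

Orientations are given as [roll, pitch, yaw] about the fixed x, y, z axes, in that order (R = Rz(yaw) Ry(pitch) Rx(roll)).
In Python, from cell import * gives the robot as it stands.
- The arm moves only by the shell command python3 -m jog 'ROWS'. ROWS is JSON, a list of rows, each an object of numbers: "x", "y", "z": the shift along the tool's x, y, z in mm; "ax", "ay", "az": the turn, a rotation vector about the tool's x, y, z in rad; "grip": the finger opening in mm, from 0 to 85.4. In form: [{"x": .., "y": .., "z": .., "ax": .., "ay": .., "az": .., "grip": ..}, ...]. A call has 1 to 5 rows; each row is the pose to reach, as a shift and turn from the pose commanded when the call began, along the tool's axes at that moment; what a row does not reach only later rows make up. A row lasts 1/10 s, in which the tool goes at most 50 mm and 8.59 degrees, less where a joint would pass 70% of its speed; a pose out of reach is approached as far as the arm can. A call with a gripper value outside its range is refused whole. The fingers move at their own pace and stop on an object; the grip force is fixed at half the most. Time passes only in rows, so rows that repeat a pose let the fingers close. It gives the time, the measured TCP pose, the force and the opening at its end, in the units of the state.
- read_state(): the state, without advancing time (a new reading comes with each control period).
- get_image(name): name is "side" or "top" or "wrist"; returns a dict with "color" (420x560x3 uint8, red, green, blue), "vfov" (degrees; the focal length in pixels is half the picture's height over the tangent of half this angle, whatever the lens; pixels are square), "cx", "cy" (the principal point, pixels), "k1" (the pictures are not rectified: a ray, as slopes to the right and down, at radius r is drawn at 1 + k1 r^2 times it, then the intrinsics apply), "camera_from_world" (4x4, takes a point from world to camera coordinates). Camera axes: x right, y down, z forward; pixel columns grow to the right and rows downward; lengths in mm; the calibration is good to about 2 mm. A picture is of the moment at which its call begins. There is no depth.
- finish_job(): hands the job in, once; it reports no verdict.
The state is a dict: "clock": time; "qpos": joint angles; "qd": joint speeds; "tau": joint torques, N m; "eef_pos": TCP position; "tool_rot": TCP orientation; "force": force on the tool from outside, world axes, zero at the start; "torque": the same for the moment, N m; "width": finger opening in mm.
Only numpy, scipy, OpenCV 4.12 (cv2) and the standard library are available. Lean on these libraries where they do the work, as an engineer would, in place of code of your own. Each camera call takes 0.05 s, during which the arm holds its last target.

TASK

Close the basket strainer: set its loose cover on the open neck, turn it backward (counterclockwise from above) until it drops into the thread starts, and screw it clockwise fully home, keeping it level. Then take the locking pin from the wooden block, push it down through the cover's ear and the strainer's locking lug until its collar rests on the ear, and let go. Do not knock the loose fittings about.

Things in the scene. Friction and masses are not known exactly. Their poses are not given: they have to be found in the camera images.
- strainer: Grey plastic basket strainer, fixed on a 150 x 150 x 18 mm board. Upright bowl 90 mm across; a pipe hub 60 mm across (axis 78 mm high) to each side, ending 88 mm out along its y; on top an open neck 63 mm across with a coarse right-hand four-start outer thread (72 mm across). Origin: on the bench, under the neck's axis; z up; the locking lug lies on its +x side.
- strainer_rim (a point): Centre of the neck's rim (coned 5 mm inward over the top 7 mm), 160 mm above the bench; axes as the strainer's. The cover set on the neck at any angle mostly stands on the thread's ends, its lower edge 10 to 15 mm below this height; turning it clockwise from there only runs into stops. Turned counterclockwise, at most a quarter turn, it drops to 20 mm below and can turn no farther back.
- strainer_eye (a point): Centre of the hole of the strainer's locking lug, at the lug's upper face: 54 mm from the neck's axis along the strainer's +x, 27 mm below the rim. Upright 13 mm through-hole; lug 24 x 26 mm, 12 mm thick, free below. Once the cover is home one of its ears (any) stands over it, the ear's upper face 12 mm above this point.
- cover: Dark plastic cover, about 240 g, loose on the bench right way up: round cap 83 mm across, 30.5 mm high, hollow below (75 mm inside, 24.5 mm deep, four hidden thread lugs on a 65 mm circle). Four ears 26 mm wide and 9 mm thick, flush with the lower edge, at 45 degrees to x, each with an upright 13 mm hole 54 mm from the axis. Origin: centre of the lower edge; x along the grip bar; z up.
- cover_bar (a point): Middle of the grip bar on the cover's top, 41.5 mm above the cover's lower edge. Straight bar 66 x 16 x 22 mm (along the cover's x, y, z) on the cap's flat top. The cover on the neck turns easily (under 0.1 N m) and falls by its own weight unless the grip holds it up. From the drop, about 70 degrees clockwise screw it down to a firm stop, lower edge 24 mm below the rim.
- pin: Locking pin, 70 g, 100 mm long, upright in the wooden block: steel shank 8 mm across and 40 mm long with a 9 mm bullet tip, a collar 18 mm across and 5 mm thick, a dark round grip 14 mm across and 55 mm long. Origin: the tip; z up along the pin. Its collar rests on the block, tip 5 mm above the bench. Fully home in the strainer its tip is about 28 mm below the locking lug's upper face.
- pinblock: Wooden block, fixed, 60 x 100 x 45 mm (x, y, z), with two 11 mm holes 43 mm deep, 25 mm to either side of its middle along y. Origin: centre of its underside. The pin stands in the hole on its +y side.
- coupling: Bystander: black iron pipe coupling, a tube 48 mm across and 46 mm high, standing on the bench. Origin: centre of its underside.
- tee: Bystander: galvanised pipe tee, 84 mm long, 65 mm high, standing on its run with the branch up. Origin: centre of its underside.
- bushing: Bystander: rusty hexagon bushing, 51 mm across and 40 mm high, standing on the bench. Origin: centre of its underside.
Not all that is in view belongs to the job. Leave any red look-alike of the pin alone. Several things look just like the cover: the one meant starts farthest from the robot's base.

How it is judged (in metres and radians):
On the way, in this order (a step that is already met when the one before it is completed fails the run):
1. the cover is over the strainer's neck, around its rim (horizontal distance between cover and strainer_rim below 0.008 m and z of cover in the frame of strainer_rim below 0 m).
2. the cover has dropped, level, into the thread starts (at least 17 mm below the rim) (horizontal distance between cover and strainer_rim below 0.004 m and z of cover in the frame of strainer_rim below -0.017 m and angle between cover's own z axis and vertical below 0.08 rad), for 0.1 s.
3. the cover is screwed home (its lower edge at least 23.2 mm below the rim) (horizontal distance between cover and strainer_rim below 0.004 m and z of cover in the frame of strainer_rim below -0.0232 m and angle between cover's own z axis and vertical below 0.06 rad), for 0.1 s.
At the end, for the whole second after the job is handed in: Cover level (3.4 degrees), centred (4 mm) and home (lower edge 23.2 mm or more below the rim); pin upright (11 degrees) through the ear and the locking lug, tip 24 to 34 mm below the lug's upper face, so its collar rests on the ear; both at rest (all of step 3 and horizontal distance between pin and strainer_eye below 0.008 m and z of pin in the frame of strainer_eye between -0.034 and -0.024 m and angle between pin's own z axis and vertical below 0.2 rad and linear speed of each of pin, cover below 0.02 m/s); the robot touches nothing.
It fails at once if the cover is cocked by more than 17 degrees on the neck (jammed askew) (horizontal distance between cover and strainer_rim below 0.02 m and z of cover in the frame of strainer_rim below -0.004 m and angle between cover's own z axis and vertical above 0.3 rad).
It fails at once if a loose fitting is moved by more than 30 mm (distance of any of coupling, tee, bushing from where it was at the start of the episode above 0.03 m).
It also fails if it takes over 72 s, if anything falls off the work surface, if the arm or the gripper's body presses on something with over 40 N, if the wrist force passes 120 N, or if a joint passes its speed limit or range.

## Working session

There is one attempt and no reset: what is moved stays moved. The work goes in short steps, Python scripts to look and compute and a shell command to move; the robot and the scene stay as the last step left them, time stands still between calls to the robot, and variables do not carry over. Pictures are saved under pics/ and viewed, and the job is handed in when it is done.

```bash
ls; mkdir -p pics; cat > h.py <<'E'
from cell import *
import numpy as np, cv2, json
def snap(name,fn):
    im=get_image(name); cv2.imwrite('pics/'+fn+'.png',im['color'][:,:,::-1])
    json.dump({k:(np.array(v).tolist()) for k,v in im.items() if k!='color'},open('pics/'+fn+'.json','w'))
    return im
def cal(fn): return json.load(open('pics/'+fn+'.json'))
def F(c): return 210/np.tan(np.radians(c['vfov'])/2)
def ray(c,u,v):
    f=F(c); d=np.array([(u-c['cx'])/f,(v-c['cy'])/f]); s=d.copy()
    for _ in range(30): s=d/(1+c['k1']*(s@s))
    T=np.array(c['camera_from_world']); R=T[:3,:3]; o=-R.T@T[:3,3]
    return o,R.T@np.array([s[0],s[1],1])
def atz(c,u,v,z):
    o,d=ray(c,u,v); return o+d*(z-o[2])/d[2]
def proj(c,p):
    T=np.array(c['camera_from_world']); q=T[:3,:3]@np.array(p,float)+T[:3,3]; s=q[:2]/q[2]; s=s*(1+c['k1']*(s@s)); return s*F(c)+[c['cx'],c['cy']]
def crop(fn,x0,y0,w,h,s,out):
    im=cv2.imread('pics/'+fn+'.png')[y0:y0+h,x0:x0+w]; cv2.imwrite('pics/'+out+'.png',cv2.resize(im,None,fx=s,fy=s,interpolation=cv2.INTER_CUBIC))
E
python3 - <<'E'
from h import *
for n in ['side','top','wrist']: snap(n,n+'0'); c=cal(n+'0'); print(n,c['vfov'],c['cx'],c['cy'],c['k1'],np.round(ray(c,c['cx'],c['cy']),2).tolist())
s=read_state(); print(s)
E
```

```text
pics
side 55.51422709491159 272.4762103780397 200.0038786145231 -0.017916616294515467 [[284.64, -515.78, 763.39], [0.23, 0.63, -0.74]]
top 54.986266648239585 276.63033430152996 205.28369682934328 -0.06926052000626667 [[277.86, 6.83, 1250.05], [0.18, 0.02, -0.98]]
wrist 67.79396629130792 282.6647151262893 208.1581385403304 -0.052815863336654105 [[236.75, -609.48, 372.65], [-0.28, -0.07, -0.96]]
{'clock': 0.15, 'qpos': array([ 1.24919309,  0.62915453,  0.03845997,  1.51815228, -0.02697864,
        0.99631252, -0.02000661]), 'qd': array([ 9.38219861e-04, -1.78776690e-03,  8.55155422e-05, -3.81658602e-03,
       -1.41995583e-03, -1.37673024e-03,  2.31804064e-03]), 'tau': array([ 3.32149699e-03, -5.63801444e+01,  1.22857891e+00, -1.93653542e+01,
        1.11995812e-02,  7.37065799e-03, -1.42987216e-05]), 'eef_pos': array([ 164.36381549, -628.3868024 ,  241.58255767]), 'tool_rot': array([-1.57083018e+00,  1.50805047e-03, -1.31499778e+00]), 'force': array([ 0.328469  , -0.73823752,  0.07184276]), 'torque': array([ 0.02766435, -0.03049838,  0.02051696]), 'width': 84.89635967286291}
```

View pics/top0.png

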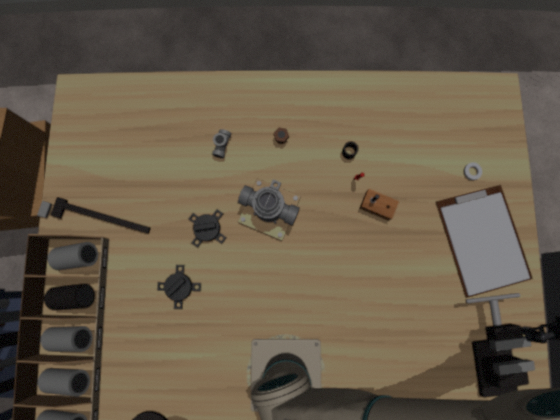

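View pics/side0.png

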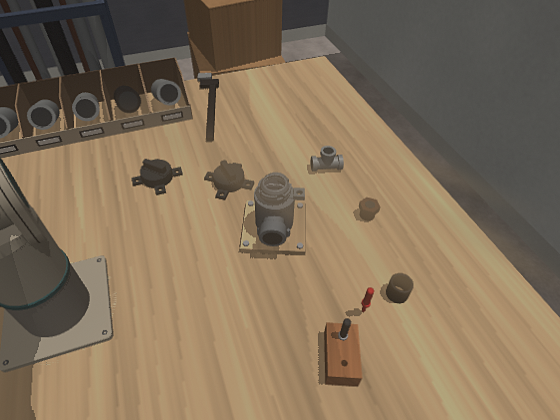

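View pics/wrist0.png

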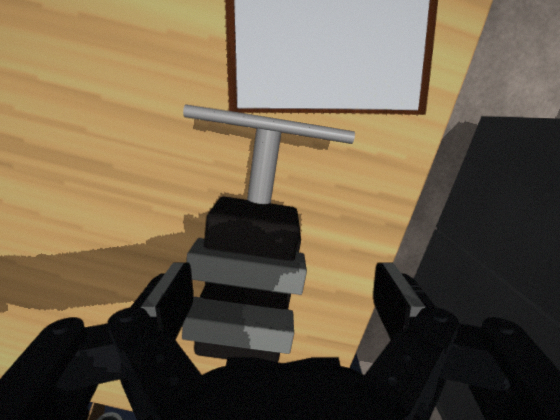

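```bash
python3 - <<'E'
from h import *
c=cal('top0')
print('base',proj(c,[0,0,0]))
for n,u,v,z in [('cA',207,228,41),('cB',178,287,41),('blk3',152,415,30),('tee',221,141,65),('bush',281,134,40),('coup',350,149,46),('neck',269,202,160),('pin',376,198,105),('red',358,178,40)]:
    p=atz(c,u,v,z); print(n,p.round(0),np.hypot(*p[:2]).round(0))
crop('top0',140,110,280,210,2.8,'t0c')
crop('side0',110,110,320,240,2.5,'s0c')
E
```

```text
base [285.4578069  374.20604159]
cA [430. 239.  41.] 492.0
cB [253. 320.  41.] 408.0
blk3 [-114.  385.   30.] 402.0
tee [698. 201.  65.] 726.0
bush [730.  15.  40.] 730.0
coup [ 678. -200.   46.] 707.0
neck [488.  47. 160.] 490.0
pin [ 511. -261.  105.] 573.0
red [ 587. -223.   40.] 628.0
```

View pics/t0c.png

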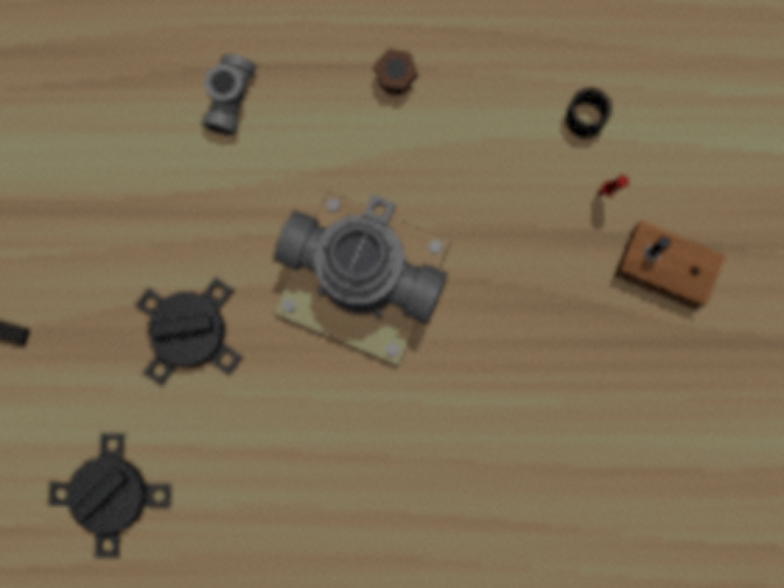

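View pics/s0c.png

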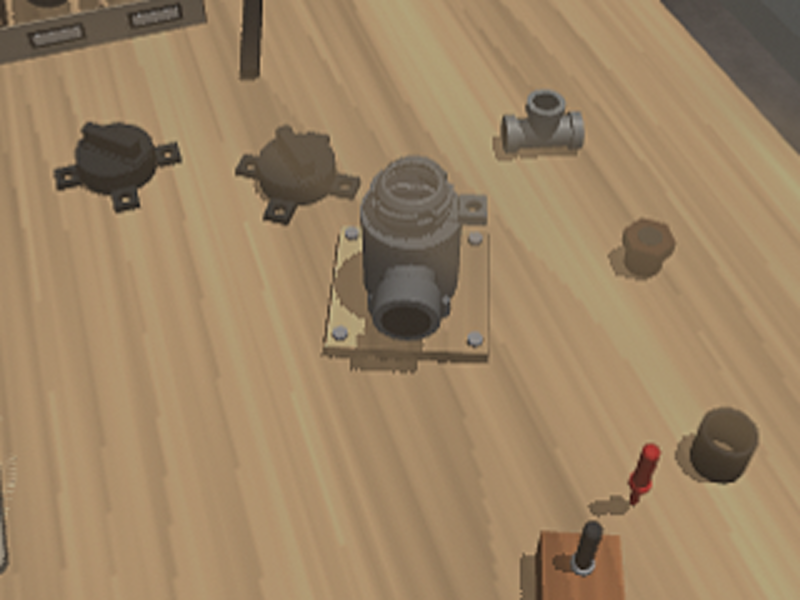

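```bash
python3 - <<'E'
from h import *
c=cal('top0')
def P(x,y,z): return atz(c,140+x/2.8,110+y/2.8,z)
e=np.array([P(x,y,9) for x,y in [(149,302),(219,293),(228,360),(157,371)]]); m=e.mean(0)
print(e.round(1),m, np.hypot(*(e-m)[:,:2].T), np.degrees(np.arctan2((e-m)[:,1],(e-m)[:,0])))
b=[P(160,337,52),P(213,325,52)]; d=b[1]-b[0]; print('bar',(b[0]+b[1])/2,np.linalg.norm(d),np.degrees(np.arctan2(d[1],d[0])))
n=P(357,252,160); l=P(381,209,133); print('neck',n,'lug',l,np.linalg.norm((l-n)[:2]),np.degrees(np.arctan2((l-n)[1],(l-n)[0])))
h1=P(297,240,78);h2=P(423,295,78); print('hubs',(h1+h2)/2,np.linalg.norm(h2-h1),np.degrees(np.arctan2((h1-h2)[1],(h1-h2)[0]))-90)
k=[P(x,y,18) for x,y in [(333,204),(435,246),(392,349),(289,306)]]; print('bolts',np.mean(k,0))
k=P(657,250,90); h=P(695,271,45); print('pin',k,'hole2',h)
q=[P(x,y,45) for x,y in [(642,222),(723,256),(702,304),(621,268)]];print('blk',np.mean(q,0),[np.degrees(np.arctan2(*(q[0]-q[1])[1::-1]))-90])
E
```

```text
[[465.9 289.3   9. ]
 [476.3 210.9   9. ]
 [401.4 198.7   9. ]
 [388.8 277.3   9. ]] [433.10196045 244.05235359   9.        ] [55.92537174 54.4496948  55.36297717 55.37762046] [  54.07948359  -37.477408   -124.94706748  143.13896761]
bar [428.06541286 237.67322059  52.        ] 58.324092522263285 -76.92630380935232
neck [493.34007619  51.00042459 160.        ] lug [543.21109073  28.11653291 133.        ] 54.87067149229156 -24.648571014261684
hubs [493.0472324   51.38562152  78.        ] 145.92374219714 -23.756420654541984
bolts [494.59844858  50.7587549   18.        ]
pin [ 509.85829755 -260.31464774   90.        ] hole2 [ 495.71648004 -311.18501786   45.        ]
blk [ 505.19949669 -286.49436118   45.        ] [np.float64(-23.377998279049365)]
```

```bash
cat >> h.py <<'E'
from scipy.spatial.transform import Rotation as Ro
def to(x,y,z,yaw,st=None):
    s=st or read_state(); p=np.array(s['eef_pos']); R=Ro.from_euler('xyz',s['tool_rot'])
    G=Ro.from_euler('xyz',[-np.pi/2,0,np.radians(yaw)])
    d=R.inv().apply(np.array([x,y,z])-p); rv=(R.inv()*G).as_rotvec()
    print('at',p.round(1),'yaw',np.degrees(s['tool_rot'][2]).round(1),'tilt',np.degrees(np.arccos(-R.apply([0,1,0])[2])).round(2),'w',round(s['width'],1),'F',np.round(s['force'],1),'t',round(s['clock'],2))
    print('  shift',d.round(1),'rv',rv.round(3),'rows>=',max(np.linalg.norm(d)/50,np.linalg.norm(rv)/.1499).round(1))
E
python3 -c "
from h import *
to(450,-400,300,-45); to(520,-100,300,-10)"
```

```text
at [ 164.4 -628.4  241.6] yaw -75.3 tilt 0.09 w 84.9 F [ 0.3 -0.7  0.1] t 0.15
  shift [-148.8  -58.2  334.1] rv [-0.    -0.53  -0.001] rows>= 7.4
at [ 164.4 -628.4  241.6] yaw -75.3 tilt 0.09 w 84.9 F [ 0.3 -0.7  0.1] t 0.15
  shift [-421.3  -57.8  477.8] rv [-1.00e-03 -1.14e+00 -1.00e-03] rows>= 12.8
```

```bash
python3 -m jog '[{"x":-20,"y":-10,"z":40,"ay":-0.07},{"x":-40,"y":-20,"z":80,"ay":-0.14},{"x":-60,"y":-30,"z":120,"ay":-0.21},{"x":-80,"y":-40,"z":160,"ay":-0.28},{"x":-100,"y":-50,"z":200,"ay":-0.35}]'; python3 -c "
from h import *
to(450,-350,300,-30); to(530,-100,300,-10)"
```

```text
at [ 164.4 -628.4  241.6] yaw -75.3 tilt 0.09 w 84.9 F [ 0.3 -0.7  0.1] t 0.15
  shift [-197.1  -58.1  346.8] rv [-0.001 -0.791 -0.001] rows>= 8.1
at [ 164.4 -628.4  241.6] yaw -75.3 tilt 0.09 w 84.9 F [ 0.3 -0.7  0.1] t 0.15
  shift [-418.8  -57.8  487.4] rv [-1.00e-03 -1.14e+00 -1.00e-03] rows>= 12.9$[0]: bad value
```

```bash
python3 -m jog '[{"x":-20,"y":-10,"z":40,"ax":0,"ay":-0.07,"az":0,"grip":85},{"x":-40,"y":-20,"z":80,"ax":0,"ay":-0.14,"az":0,"grip":85},{"x":-60,"y":-30,"z":120,"ax":0,"ay":-0.21,"az":0,"grip":85},{"x":-80,"y":-40,"z":160,"ax":0,"ay":-0.28,"az":0,"grip":85},{"x":-100,"y":-50,"z":200,"ax":0,"ay":-0.35,"az":0,"grip":85}]'; python3 -c "
from h import *
to(450,-350,300,-30); to(530,-100,300,-10)"
```

```text
clock: 0.65
eef_pos: [333.7, -480.0, 292.6]
tool_rot: [-1.571, 0.0, -0.962]
force: [1.4, -1.1, 0.6]
width: 84.8
at [ 333.7 -480.   292.6] yaw -55.1 tilt 0.02 w 84.8 F [ 1.4 -1.1  0.6] t 0.65
  shift [-40.2  -7.4 169.7] rv [-0.    -0.439 -0.   ] rows>= 3.5
at [ 333.7 -480.   292.6] yaw -55.1 tilt 0.02 w 84.8 F [ 1.4 -1.1  0.6] t 0.65
  shift [-199.6   -7.4  378.3] rv [-0.    -0.788 -0.   ] rows>= 8.6
```

```bash
python3 -m jog '[{"x":-20,"y":-1,"z":43,"ax":0,"ay":-0.09,"az":0,"grip":85},{"x":-40,"y":-2,"z":86,"ax":0,"ay":-0.18,"az":0,"grip":85},{"x":-60,"y":-4,"z":129,"ax":0,"ay":-0.27,"az":0,"grip":85},{"x":-80,"y":-6,"z":172,"ax":0,"ay":-0.36,"az":0,"grip":85},{"x":-100,"y":-7,"z":215,"ax":0,"ay":-0.45,"az":0,"grip":85}]'; python3 -c "
from h import *
to(530,-80,300,-10)"
```

```text
clock: 1.15
eef_pos: [453.1, -275.1, 299.5]
tool_rot: [-1.571, -0.0, -0.511]
force: [0.6, -0.3, -1.2]
width: 84.8
at [ 453.1 -275.1  299.5] yaw -29.3 tilt 0.01 w 84.8 F [ 0.6 -0.3 -1.2] t 1.15
  shift [-28.4  -0.6 207.8] rv [ 0.    -0.337  0.   ] rows>= 4.2
```

```bash
python3 -m jog '[{"x":-6,"y":0,"z":47,"ax":0,"ay":-0.07,"az":0,"grip":85},{"x":-12,"y":0,"z":94,"ax":0,"ay":-0.14,"az":0,"grip":85},{"x":-18,"y":0,"z":141,"ax":0,"ay":-0.21,"az":0,"grip":85},{"x":-25,"y":0,"z":188,"ax":0,"ay":-0.28,"az":0,"grip":85},{"x":-31,"y":0,"z":235,"ax":0,"ay":-0.34,"az":0,"grip":85}]'; python3 -c "
from h import *
snap('wrist','w1')
to(530,100,300,0);to(433,243,200,8.7)"
```

```text
clock: 1.65
eef_pos: [541.5, -55.4, 299.3]
tool_rot: [-1.571, 0.0, -0.173]
force: [1.1, -0.1, 0.7]
width: 85.0
at [544.6 -44.7 299.7] yaw -9.1 tilt 0.51 w 84.8 F [3.5 7.1 1. ] t 1.7
  shift [-37.3   0.8 140.6] rv [-0.008 -0.159  0.003] rows>= 2.9
at [544.6 -44.7 299.7] yaw -9.1 tilt 0.51 w 84.8 F [3.5 7.1 1. ] t 1.7
  shift [-156.   101.6  265.5] rv [-0.008 -0.311  0.004] rows>= 6.5
```

View pics/w1.png

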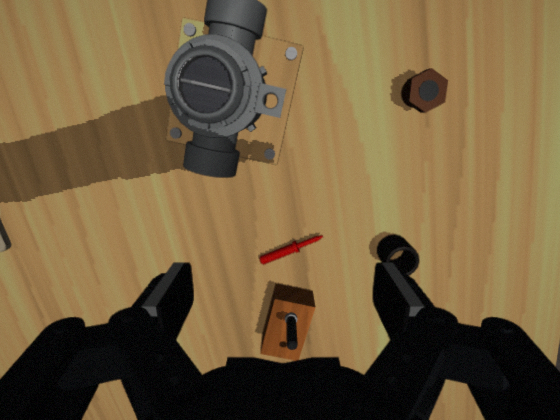

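```bash
python3 -m jog '[{"x":-30,"y":0,"z":38,"ax":0,"ay":-0.06,"az":0,"grip":85},{"x":-60,"y":0,"z":76,"ax":0,"ay":-0.12,"az":0,"grip":85},{"x":-90,"y":5,"z":114,"ax":0,"ay":-0.18,"az":0,"grip":85},{"x":-120,"y":20,"z":152,"ax":0,"ay":-0.24,"az":0,"grip":85},{"x":-145,"y":40,"z":190,"ax":0,"ay":-0.3,"az":0,"grip":85}]'; python3 -c "
from h import *
to(433,243,200,8.7)"
```

```text
clock: 2.2
eef_pos: [430.8, 156.2, 259.8]
tool_rot: [-1.571, -0.002, 0.127]
force: [1.2, 0.8, -0.7]
width: 85.0
at [430.8 156.2 259.8] yaw 7.3 tilt 0.12 w 85.0 F [ 1.2  0.8 -0.7] t 2.2
  shift [13.  59.8 85.8] rv [-0.    -0.025  0.002] rows>= 2.1
```

```bash
python3 -m jog '[{"x":7,"y":30,"z":39,"ax":0,"ay":-0.02,"az":0,"grip":85},{"x":14,"y":60,"z":76,"ax":0,"ay":-0.02,"az":0,"grip":85},{"x":14,"y":60,"z":76,"ax":0,"ay":-0.02,"az":0,"grip":85},{"x":14,"y":60,"z":76,"ax":0,"ay":-0.02,"az":0,"grip":85}]'; python3 -c "
from h import *
snap('wrist','w2');snap('top','t2')
to(433,243,200,8.7)"
```

```text
clock: 2.6
eef_pos: [435.3, 232.3, 198.6]
tool_rot: [-1.572, 0.002, 0.147]
force: [-0.4, -0.2, -0.1]
width: 84.9
at [436.5 230.7 199.8] yaw 8.2 tilt 0.06 w 85.3 F [0.2 0.  0.4] t 2.7
  shift [-1.7 -0.2 12.7] rv [ 0.001 -0.009  0.   ] rows>= 0.3
```

View pics/w2.png

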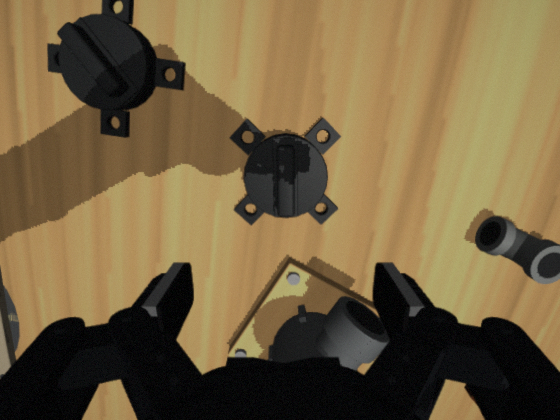

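```bash
python3 -c "
from h import *
crop('w2',210,100,150,140,5,'w2c'); crop('top0',110,380,120,40,5,'t0d')"
```

```text
(no output)
```

View pics/w2c.png

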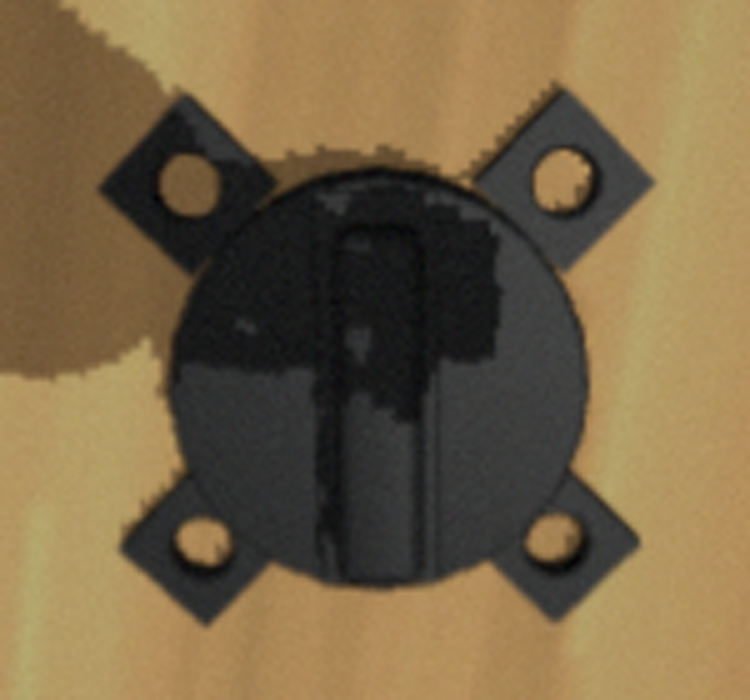

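View pics/t0d.png

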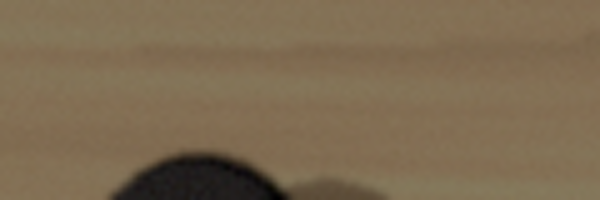

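```bash
python3 - <<'E'
from h import *
c=cal('w2')
def P(x,y,z): return atz(c,210+x/5,100+y/5,z)
e=np.array([P(x,y,9) for x,y in [(189,184),(563,181),(555,536),(203,541)]]); m=e.mean(0)
print(e.round(1),m, np.hypot(*(e-m)[:,:2].T), np.degrees(np.arctan2((e-m)[:,1],(e-m)[:,0])))
b=[P(379,228,52.5),P(378,580,52.5)]; d=b[1]-b[0]; print('bar',(b[0]+b[1])/2,np.linalg.norm(d),np.degrees(np.arctan2(d[1],d[0])))
T=np.array(c['camera_from_world']); s=read_state(); 
to(m[0],m[1],60,8.7)
E
```

```text
[[392.9 277.8   9. ]
 [467.2 289.4   9. ]
 [479.2 215.7   9. ]
 [404.5 203.5   9. ]] [435.95463948 246.57541688   9.        ] [53.17654307 53.03993041 53.10906903 53.35559368] [ 144.09010721   53.84452868  -35.56907277 -126.0805521 ]
bar [435.80065524 246.81954404  52.5       ] 65.02081974620508 -81.57698240250794
at [436.5 230.7 199.8] yaw 8.2 tilt 0.06 w 85.3 F [0.2 0.  0.4] t 2.7
  shift [  1.7 139.8  15.9] rv [ 0.001 -0.009  0.   ] rows>= 2.8
```

```bash
python3 -m jog '[{"x":2,"y":40,"z":16,"ax":0,"ay":-0.012,"az":0,"grip":60},{"x":2,"y":80,"z":16,"ax":0,"ay":-0.012,"az":0,"grip":60},{"x":2,"y":120,"z":16,"ax":0,"ay":-0.012,"az":0,"grip":60},{"x":2,"y":140,"z":16,"ax":0,"ay":-0.012,"az":0,"grip":60},{"x":2,"y":140,"z":16,"ax":0,"ay":-0.012,"az":0,"grip":60}]'; python3 -c "
from h import *
snap('wrist','w3')
to(436,246.7,45,9)"
```

```text
clock: 3.2
eef_pos: [435.4, 245.7, 58.1]
tool_rot: [-1.573, 0.003, 0.154]
force: [-0.7, -1.0, 0.7]
width: 59.8
at [436.2 246.6  59.6] yaw 8.9 tilt 0.08 w 60.2 F [ 0.3 -0.6  0.3] t 3.25
  shift [-0.1 14.6  0.1] rv [ 0.001 -0.002 -0.001] rows>= 0.3
```

View pics/w3.png

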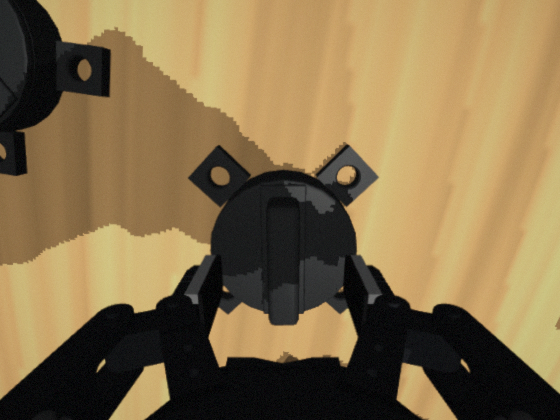

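```bash
python3 -m jog '[{"x":0,"y":14.5,"z":0,"ax":0,"ay":0,"az":0,"grip":40},{"x":0,"y":14.5,"z":0,"ax":0,"ay":0,"az":0,"grip":12},{"x":0,"y":14.5,"z":0,"ax":0,"ay":0,"az":0,"grip":8},{"x":0,"y":14.5,"z":0,"ax":0,"ay":0,"az":0,"grip":8},{"x":0,"y":14.5,"z":0,"ax":0,"ay":0,"az":0,"grip":8}]'; python3 -m jog '[{"x":0,"y":0,"z":0,"ax":0,"ay":0,"az":0,"grip":8},{"x":0,"y":0,"z":0,"ax":0,"ay":0,"az":0,"grip":8}]';python3 -c "
from h import *
snap('wrist','w4')
to(436,246.7,45,9)"
```

```text
clock: 3.75
eef_pos: [436.7, 248.1, 46.8]
tool_rot: [-1.571, -0.002, 0.156]
force: [-0.2, -1.3, 6.9]
width: 14.3
clock: 3.95
eef_pos: [436.7, 248.1, 46.8]
tool_rot: [-1.571, -0.002, 0.156]
force: [-1.5, -0.8, 7.0]
width: 14.5
at [436.7 248.1  46.8] yaw 8.9 tilt 0.14 w 14.4 F [-0.8 -1.2  7. ] t 4.0
  shift [-0.9  1.8 -1.3] rv [-0.    -0.001  0.002] rows>= 0.0
```

View pics/w4.png

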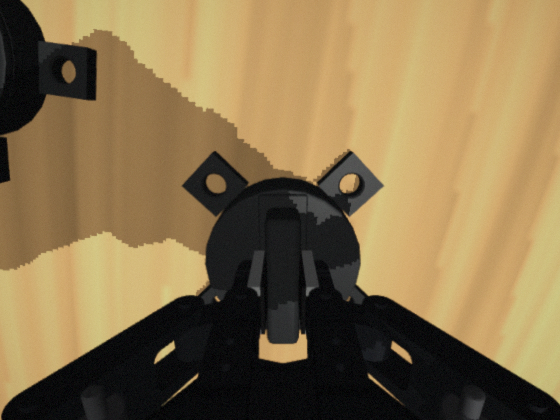

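```bash
python3 -m jog '[{"x":0,"y":-30,"z":0,"ax":0,"ay":0,"az":0,"grip":8},{"x":0,"y":-70,"z":0,"ax":0,"ay":0,"az":0,"grip":8},{"x":0,"y":-110,"z":0,"ax":0,"ay":0,"az":0,"grip":8},{"x":0,"y":-150,"z":0,"ax":0,"ay":0,"az":0,"grip":8},{"x":0,"y":-185,"z":0,"ax":0,"ay":0,"az":0,"grip":8}]'; python3 - <<'E'
from h import *
c=cal('w4')
a,b=atz(c,215.5,183,9),atz(c,351,184,9); m=(a+b)/2; yw=np.arctan2((b-a)[1],(b-a)[0]); print(a,b,np.linalg.norm(a-b),np.degrees(yw), m+38.2*np.array([np.sin(yw),-np.cos(yw),0]))
to(493,51,232,-29)
E
```

```text
clock: 4.5
eef_pos: [435.7, 248.0, 232.9]
tool_rot: [-1.57, -0.002, 0.157]
force: [0.3, 0.2, -2.3]
width: 14.5
[394.40890837 279.46237251   9.        ] [468.59937358 290.53206491   9.        ] 75.01175386693872 8.48629119959389 [437.14142084 247.21546285   9.        ]
at [435.7 248.  232.9] yaw 9.0 tilt 0.11 w 14.5 F [ 0.3  0.2 -2.3] t 4.5
  shift [  25.8    0.8 -203.5] rv [-0.001  0.663  0.002] rows>= 4.4
```

```bash
python3 -c "
from h import *
crop('w1',150,0,160,190,4,'w1c'); crop('t2',220,160,100,90,7,'t2c')"
```

```text
(no output)
```

View pics/w1c.png

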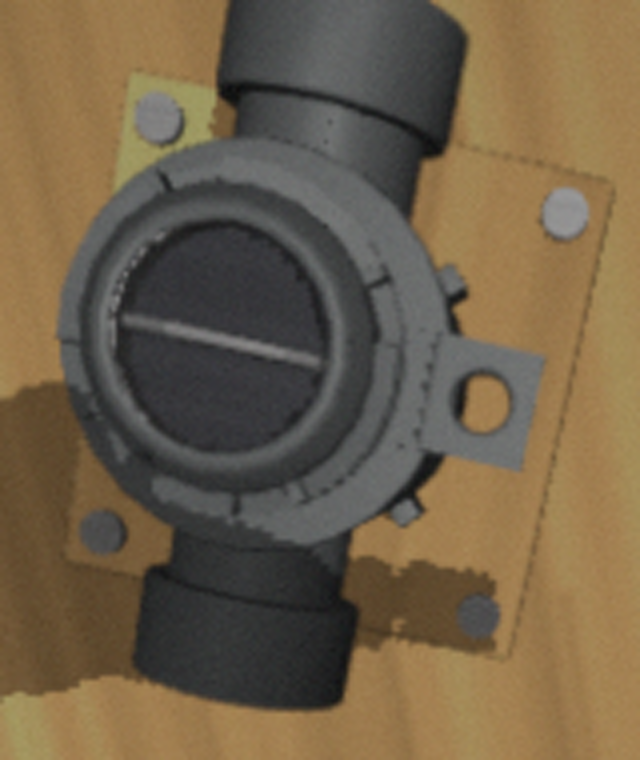

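View pics/t2c.png

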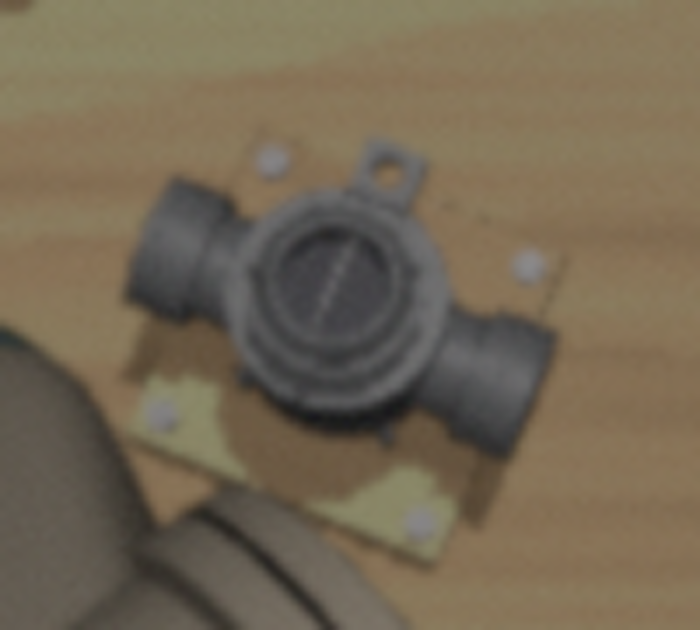

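```bash
python3 - <<'E'
from h import *
c=cal('w1')
def P(x,y,z): return atz(c,150+x/4,y/4,z)
n=P(219,337,160); l=P(482,402,133); print('neck',n,'lug',l,np.linalg.norm((l-n)[:2]),np.degrees(np.arctan2((l-n)[1],(l-n)[0])))
ring=np.array([P(x,y,160) for x,y in [(108,330),(330,345),(219,218),(222,455)]]); print(ring.round(1),ring.mean(0))
k=np.array([P(x,y,22) for x,y in [(160,117),(565,212),(478,615),(102,531)]]); print(np.mean(k,0),[np.linalg.norm(k[i]-k[i-1]) for i in range(4)], [np.degrees(np.arctan2(*(k[j]-k[i])[1::-1])) for i,j in [(0,1),(3,2),(3,0),(2,1)]])
c=cal('t2')
def P(x,y,z): return atz(c,220+x/7,160+y/7,z)
n=P(333,283,160); l=P(389,172,133); print('T neck',n,'lug',l,np.linalg.norm((l-n)[:2]),np.degrees(np.arctan2((l-n)[1],(l-n)[0])))
E
```

```text
neck [495.81224318  51.55409321 160.        ] lug [545.49940498  30.69593193 133.        ] 53.887632532746295 -22.77216492378704
[[473.7  57.1 160. ]
 [517.8  46.  160. ]
 [501.   73.5 160. ]
 [491.   28.8 160. ]] [495.87912965  51.32808569 160.        ]
[495.85230799  51.41259331  22.        ] [np.float64(123.75316777999402), np.float64(123.17624660432814), np.float64(123.8846748746355), np.float64(123.51679647178985)] [np.float64(-22.59849018843784), np.float64(-22.659897595481354), np.float64(67.17572829488884), np.float64(67.33343761420802)]
T neck [492.13714433  50.79281332 160.        ] lug [543.41836868  29.53917842 133.        ] 55.51108869954067 -22.511687377103467
```

```bash
python3 -c "
from h import *
to(496.2,52.2,232,-25)"; python3 -m jog '[{"x":6,"y":0,"z":-40,"ax":0,"ay":0.12,"az":0,"grip":8},{"x":12,"y":0,"z":-80,"ax":0,"ay":0.24,"az":0,"grip":8},{"x":18,"y":0,"z":-120,"ax":0,"ay":0.36,"az":0,"grip":8},{"x":24,"y":0,"z":-160,"ax":0,"ay":0.48,"az":0,"grip":8},{"x":29,"y":0,"z":-200,"ax":0,"ay":0.59,"az":0,"grip":8}]';  python3 -m jog '[{"x":0,"y":0,"z":0,"ax":0,"ay":0,"az":0,"grip":8},{"x":0,"y":0,"z":0,"ax":0,"ay":0,"az":0,"grip":8}]'; python3 -c "
from h import *
snap('wrist','w5');snap('side','s5')
to(496.2,52.2,222,-25)"
```

```text
at [435.7 248.  232.9] yaw 9.0 tilt 0.11 w 14.5 F [ 0.3  0.2 -2.3] t 4.5
  shift [  29.1    0.9 -202.8] rv [-0.001  0.593  0.002] rows>= 4.1
clock: 5.0
eef_pos: [495.8, 53.4, 231.0]
tool_rot: [-1.57, -0.001, -0.438]
force: [1.1, 0.7, -1.9]
width: 14.5
clock: 5.2
eef_pos: [495.6, 54.1, 230.6]
tool_rot: [-1.57, -0.0, -0.435]
force: [-0.1, 1.0, -2.2]
width: 14.4
at [495.2  56.3 230.5] yaw -24.7 tilt 0.06 w 14.5 F [-0.4  0.6 -2.2] t 5.3
  shift [ 2.6  8.5 -3.4] rv [-0.001  0.005 -0.   ] rows>= 0.2
```

View pics/w5.png

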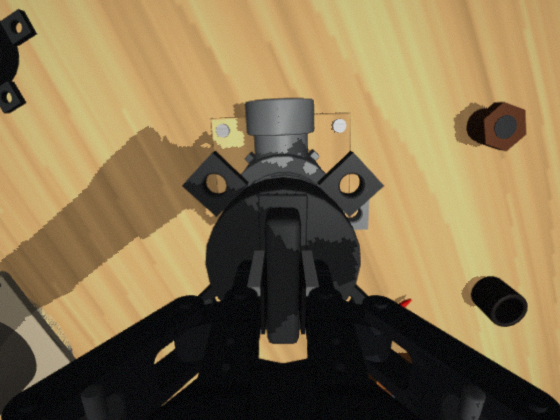

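View pics/s5.png

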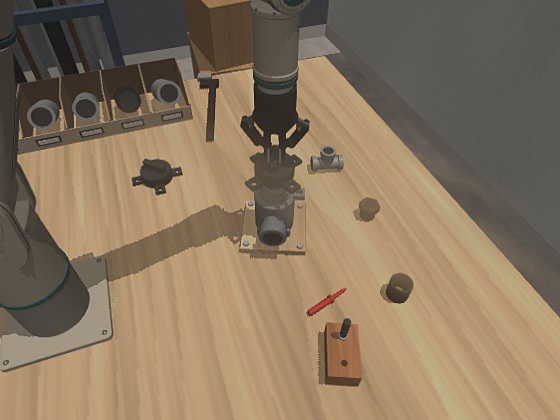

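```bash
python3 - <<'E'
from h import *
c=cal('w5')
a,b=atz(c,222,131,22),atz(c,339.5,126,22); m=(a+b)/2; print(np.linalg.norm(a-b),np.degrees(np.arctan2((b-a)[1],(b-a)[0])),'neck',m-61.8*np.array([.386,.9225,0]))
z=230.5-46.8+9
a,b=atz(c,215,182.5,z),atz(c,351,183.5,z);m=(a+b)/2; yw=np.arctan2((b-a)[1],(b-a)[0]);print(np.linalg.norm(a-b),np.degrees(yw),'cover', m+38.2*np.array([np.sin(yw),-np.cos(yw),0]))
for i in range(4): s=read_state(); print(s['eef_pos'].round(1),s['clock'])
E
```

```text
124.64698557691766 -22.567642656907584 neck [494.95290317  51.36568856  22.        ]
75.3015045942283 -25.381442582524585 cover [495.34423899  53.5678621  192.7       ]
[495.2  56.3 230.5] 5.3
[495.2  56.3 230.5] 5.3
[495.2  56.3 230.5] 5.3
[495.2  56.3 230.5] 5.3
```

```bash
python3 -m jog '[{"x":0,"y":0,"z":0,"ax":0,"ay":0,"az":0,"grip":8},{"x":0,"y":0,"z":0,"ax":0,"ay":0,"az":0,"grip":8}]'; python3 -m jog '[{"x":0,"y":0,"z":0,"ax":0,"ay":0,"az":0,"grip":8}]'
```

```text
clock: 5.5
eef_pos: [495.4, 56.4, 230.1]
tool_rot: [-1.57, 0.0, -0.431]
force: [-0.5, -0.3, -1.8]
width: 15.0
clock: 5.6
eef_pos: [495.5, 56.0, 230.0]
tool_rot: [-1.571, 0.0, -0.431]
force: [0.5, 0.2, -1.4]
width: 14.4
```

```bash
python3 -m jog '[{"x":1.6,"y":10,"z":-3.7,"ax":0,"ay":0,"az":0,"grip":8},{"x":1.6,"y":15,"z":-3.7,"ax":0,"ay":0,"az":0,"grip":8},{"x":1.6,"y":15,"z":-3.7,"ax":0,"ay":0,"az":0,"grip":8}]';python3 -c "
from h import *
snap('wrist','w6')
to(495.4,52,200,-25)"
```

```text
clock: 5.9
eef_pos: [494.7, 50.8, 213.7]
tool_rot: [-1.572, 0.002, -0.433]
force: [0.1, 0.0, -3.0]
width: 14.6
at [495.1  51.  214.2] yaw -24.8 tilt 0.1 w 14.5 F [-0.2  0.7 -2.5] t 5.95
  shift [-0.1 14.2  1.1] rv [ 0.001  0.003 -0.001] rows>= 0.3
```

View pics/w6.png

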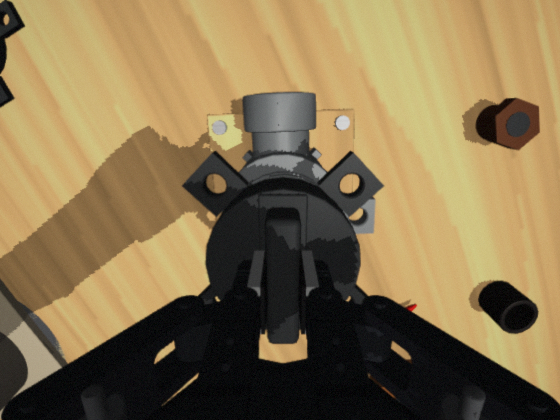

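```bash
python3 - <<'E'
from h import *
c=cal('w6')
a,b=atz(c,220,127.5,22),atz(c,343,122.5,22); m=(a+b)/2; print(np.linalg.norm(a-b),np.degrees(np.arctan2((b-a)[1],(b-a)[0])),'neck',m-61.8*np.array([.386,.9225,0]))
z=214-46.8+9
a,b=atz(c,215.5,182.5,z),atz(c,351.5,183,z);m=(a+b)/2; yw=np.arctan2((b-a)[1],(b-a)[0]);print(np.linalg.norm(a-b),np.degrees(yw),'cover', m+38.2*np.array([np.sin(yw),-np.cos(yw),0]))
to(495.2,52,200,-25)
E
```

```text
123.62501214477824 -22.559527393434035 neck [495.92051579  51.45380243  22.        ]
75.10175551222174 -25.022484299305592 cover [494.84755177  50.2170904  176.2       ]
at [495.1  51.  214.2] yaw -24.8 tilt 0.1 w 14.5 F [-0.2  0.7 -2.5] t 5.95
  shift [-0.3 14.2  1. ] rv [ 0.001  0.003 -0.001] rows>= 0.3
```

```bash
python3 -m jog '[{"x":0.3,"y":10,"z":1.2,"ax":0,"ay":0,"az":0,"grip":8},{"x":0.3,"y":14,"z":1.2,"ax":0,"ay":0,"az":0,"grip":8},{"x":0.3,"y":14,"z":1.2,"ax":0,"ay":0,"az":0,"grip":8}]'; python3 -m jog '[{"x":0,"y":2,"z":0,"ax":0,"ay":0,"az":0,"grip":8},{"x":0,"y":2,"z":0,"ax":0,"ay":0,"az":0,"grip":8}]';python3 -m jog '[{"x":0,"y":2,"z":0,"ax":0,"ay":0,"az":0,"grip":8},{"x":0,"y":2,"z":0,"ax":0,"ay":0,"az":0,"grip":8}]'
```

```text
clock: 6.25
eef_pos: [495.7, 52.1, 200.1]
tool_rot: [-1.572, 0.002, -0.433]
force: [-0.3, 0.2, -2.7]
width: 14.6
clock: 6.45
eef_pos: [496.4, 52.1, 198.9]
tool_rot: [-1.571, 0.0, -0.433]
force: [-0.3, -0.5, -3.0]
width: 14.6
clock: 6.65
eef_pos: [496.3, 52.2, 196.9]
tool_rot: [-1.571, 0.0, -0.433]
force: [-0.3, 0.2, -2.3]
width: 14.7
```

```bash
python3 -m jog '[{"x":0,"y":2,"z":0,"ax":0,"ay":0,"az":0,"grip":8},{"x":0,"y":2,"z":0,"ax":0,"ay":0,"az":0,"grip":8}]';python3 -m jog '[{"x":0,"y":1.5,"z":0,"ax":0,"ay":0,"az":0,"grip":8},{"x":0,"y":1.5,"z":0,"ax":0,"ay":0,"az":0,"grip":8}]'
```

```text
clock: 6.85
eef_pos: [496.3, 52.4, 194.9]
tool_rot: [-1.571, 0.0, -0.433]
force: [0.4, 0.4, -2.0]
width: 14.7
clock: 7.05
eef_pos: [496.5, 52.4, 194.8]
tool_rot: [-1.571, -0.001, -0.433]
force: [-3.6, 1.1, 10.0]
width: 14.5
```

```bash
python3 -m jog '[{"x":0,"y":-1.0,"z":0,"ax":0,"ay":0,"az":0,"grip":8},{"x":0,"y":-1.0,"z":0,"ax":0,"ay":0,"az":0,"grip":18},{"x":0,"y":-1.0,"z":0,"ax":0,"ay":0,"az":0,"grip":18},{"x":0,"y":-1.0,"z":0,"ax":0,"ay":0,"az":0,"grip":18}]'; python3 -c "
from h import *
snap('wrist','w7');snap('side','s7'); crop('s7',190,110,160,130,5,'s7c')
to(495.5,52,200,-25)"
```

```text
clock: 7.45
eef_pos: [496.6, 52.0, 194.4]
tool_rot: [-1.571, -0.0, -0.433]
force: [0.1, 0.3, -0.3]
width: 18.1
at [496.5  52.1 194.4] yaw -24.8 tilt 0.01 w 18.2 F [-0.1  0.7 -1.1] t 7.55
  shift [-0.9 -5.6 -0.5] rv [-0.     0.003  0.   ] rows>= 0.1
```

View pics/w7.png

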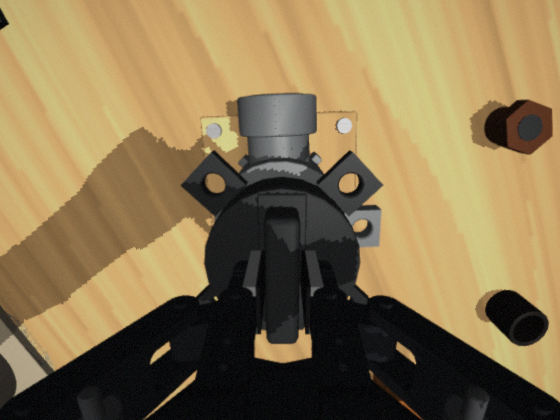

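View pics/s7c.png

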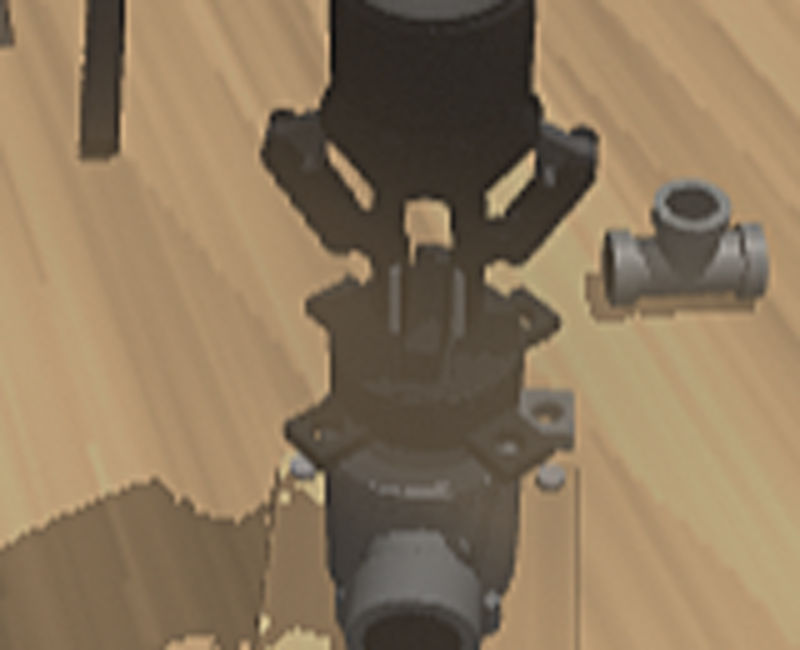

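```bash
python3 -m jog '[{"x":0,"y":0,"z":0,"ax":0,"ay":-0.07,"az":0,"grip":18},{"x":0,"y":0,"z":0,"ax":0,"ay":-0.14,"az":0,"grip":18},{"x":0,"y":0,"z":0,"ax":0,"ay":-0.21,"az":0,"grip":18},{"x":0,"y":0,"z":0,"ax":0,"ay":-0.28,"az":0,"grip":18},{"x":0,"y":0,"z":0,"ax":0,"ay":-0.35,"az":0,"grip":18}]'; python3 -c "
from h import *
snap('wrist','w8');snap('side','s8'); crop('s8',190,110,160,130,5,'s8c')
s=read_state();print(s['torque'],s['force'])
to(495.7,51.7,200,-25)"
```

```text
clock: 8.05
eef_pos: [496.6, 52.6, 195.1]
tool_rot: [-1.57, -0.001, -0.081]
force: [-1.4, 0.6, 6.7]
width: 18.1
[ 0.19734338  0.33677294 -0.09940975] [-2.23084636  1.36947385  4.56474881]
at [496.6  52.6 195.1] yaw -4.7 tilt 0.06 w 18.0 F [-2.2  1.4  4.6] t 8.15
  shift [-0.8 -4.9 -0.9] rv [-0.001  0.354  0.001] rows>= 2.4
```

View pics/w8.png

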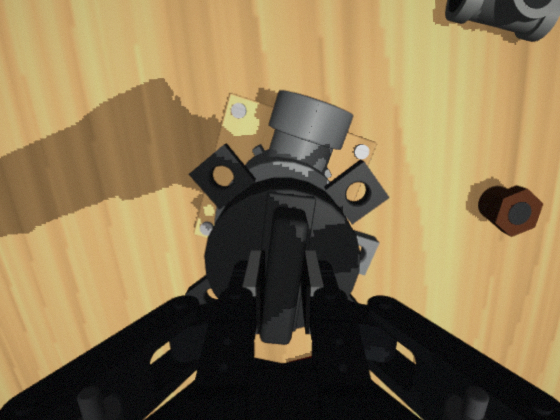

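View pics/s8c.png

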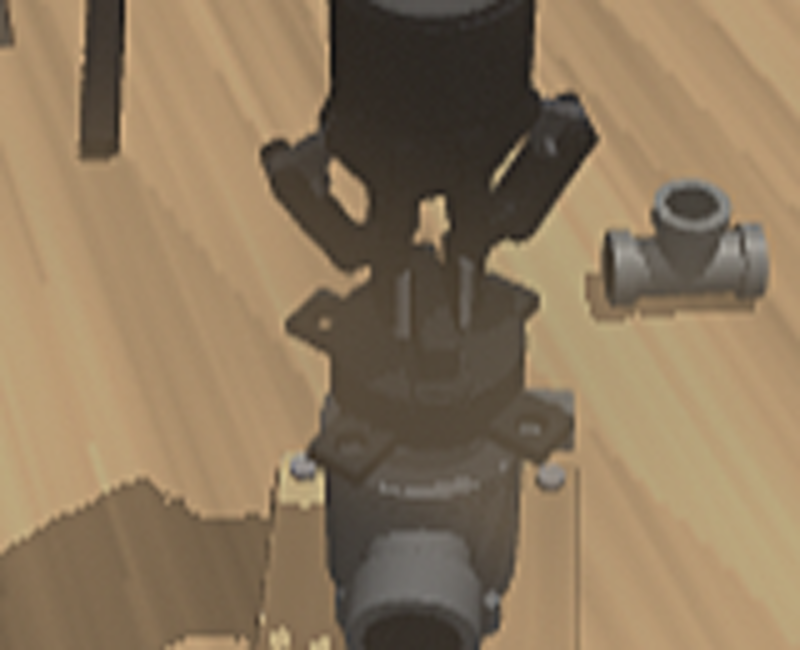

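```bash
python3 -m jog '[{"x":0,"y":-2,"z":0,"ax":0,"ay":0,"az":0,"grip":18},{"x":0,"y":-2,"z":0,"ax":0,"ay":-0.06,"az":0,"grip":18},{"x":0,"y":-2,"z":0,"ax":0,"ay":-0.12,"az":0,"grip":18},{"x":0,"y":-2,"z":0,"ax":0,"ay":-0.18,"az":0,"grip":18},{"x":0,"y":-2,"z":0,"ax":0,"ay":-0.24,"az":0,"grip":18}]'; python3 -c "
from h import *
snap('wrist','w9');snap('side','s9'); crop('s9',190,110,160,130,5,'s9c')
s=read_state();print(s['torque'],s['force'])
to(495.7,51.7,200,-25)"
```

```text
clock: 8.65
eef_pos: [495.9, 52.1, 196.3]
tool_rot: [-1.571, 0.001, 0.159]
force: [-1.7, -0.5, 1.5]
width: 18.0
[ 0.02613202  0.37777745 -0.1267816 ] [-1.65849152  1.26410968  1.68601762]
at [495.9  52.  196.4] yaw 9.0 tilt 0.07 w 18.4 F [-1.7  1.3  1.7] t 8.75
  shift [-0.2 -3.6 -0.3] rv [ 0.     0.593 -0.001] rows>= 4.0
```

View pics/w9.png

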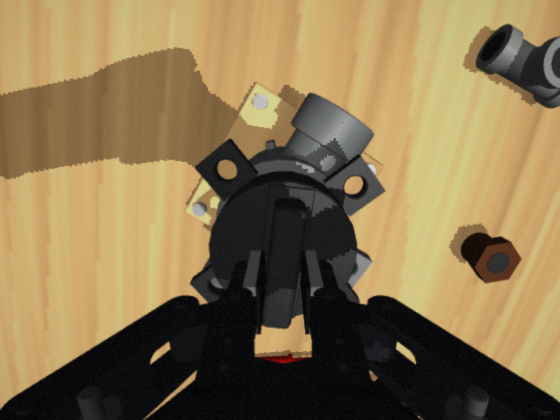

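View pics/s9c.png

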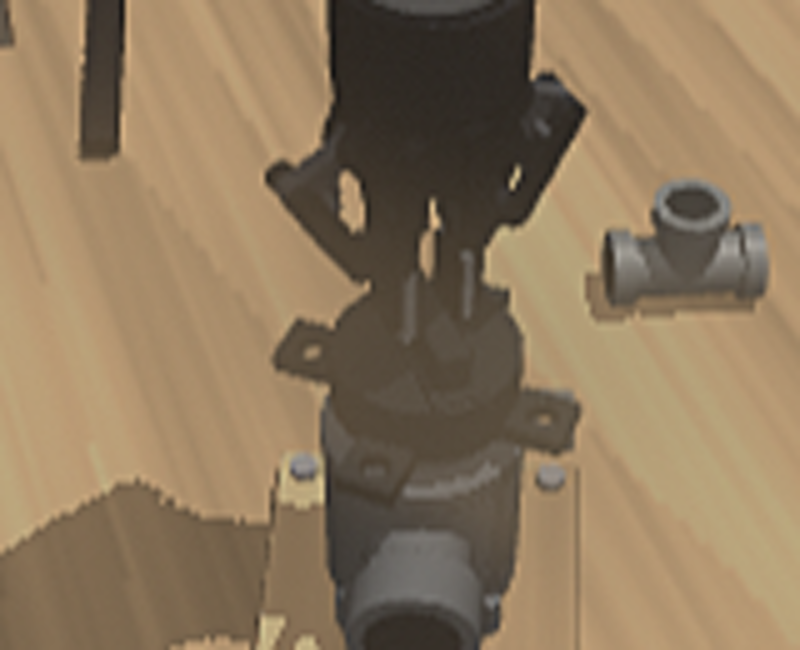

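```bash
cat >> h.py <<'E'
from scipy.optimize import least_squares
def fitcover(obs,yaw0,z0=142):
    """obs: list (fn,u,v,earindex) ear hole top centres; ear k at 45+90k deg from cover x (yaw). yaw0 deg"""
    def f(p):
        R=Ro.from_rotvec([p[4],p[5],0])*Ro.from_euler('z',p[3]); r=[]
        for fn,u,v,k in obs:
            a=np.radians(45+90*k); q=np.array(p[:3])+R.apply([54*np.cos(a),54*np.sin(a),9])
            off=p[6:8] if fn[0]=='s' else np.zeros(2)
            r+=list(proj(cal(fn),q)+off-[u,v])
        r+=[off*0.2 for off in p[6:8]]
        return np.array(r)
    s=least_squares(f,[495.5,51.5,z0,np.radians(yaw0),0,0,0,0]); p=s.x
    print('cover',p[:3].round(1),'yaw',np.degrees(p[3]).round(1),'tilt',np.degrees(p[4:6]).round(1),'off',p[6:].round(1),'res',s.fun.round(1))
E
python3 - <<'E'
from h import *
crop('w9',180,130,220,180,3.6,'w9c')
for fn,y in [('w9',0),('s9',0)]:
    for k in range(4):
        a=np.radians(45+90*k+y); print(fn,k,proj(cal(fn),[495.5+54*np.cos(a),51.5+54*np.sin(a),149]))
E
```

```text
w9 0 [355.92962463 190.13303603]
w9 1 [226.7711928  169.70468593]
w9 2 [214.45076673 284.8445799 ]
w9 3 [329.55756029 301.01507516]
s9 0 [284.28376438 170.15163143]
s9 1 [251.83467989 178.09503427]
s9 2 [263.05947864 202.36514061]
s9 3 [297.13301174 193.45810993]
```

View pics/w9c.png

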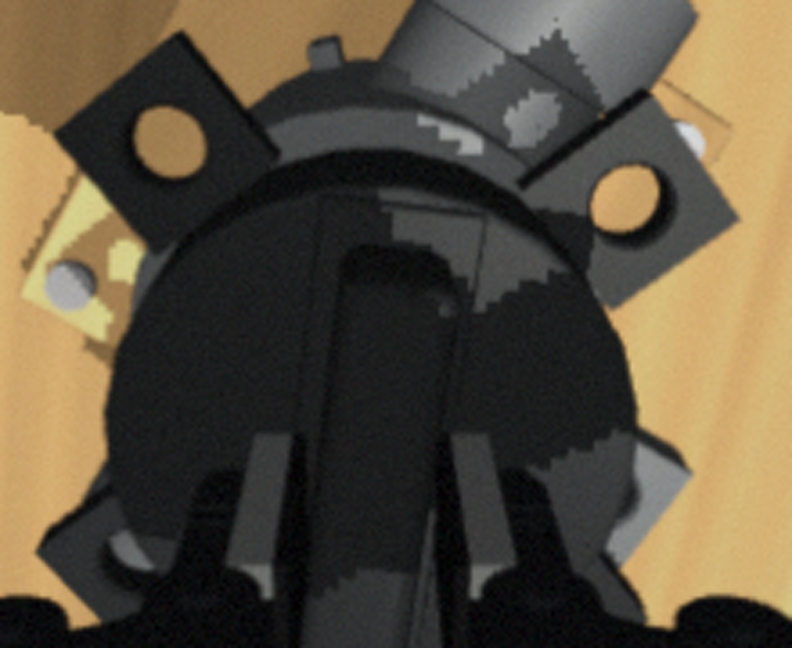

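```bash
python3 - <<'E'
from h import *
fitcover([('w9',227.2,169.7,1),('w9',356.1,187,0),('w9',217,284,2),('s9',252.2,180.4,1),('s9',299,194,3),('s9',265.2,203.6,2)],0)
# s7 check for offset : ears in s7 crop
fitcover([('w7',215.5,182.5,1),('w7',351.5,183.5,0),('s7',190+325/5,110+432/5,2),('s7',190+508/5,110+447/5,3),('s7',190+535/5,110+318/5,0)],-25,148)
E
```

```text
cover [496.4  52.1 138.9] yaw 1.4 tilt [-0.5 -1.1] off [1.1 1.2] res [-0.1 -0.4 -0.2  0.2  0.4  0.3  0.7 -0.3 -0.4 -0.1 -0.3  0.3  0.2  0.2]
cover [496.1  51.6 143.5] yaw -26.1 tilt [3.6 0.8] off [ 1.6 -0.1] res [-0.  -0.3  0.   0.4  1.1 -0.5  0.7  0.6 -1.8 -0.1  0.3 -0. ]
```

```bash
python3 -m jog '[{"x":0,"y":5,"z":0,"ax":0,"ay":0.05,"az":0,"grip":18},{"x":0,"y":5,"z":0,"ax":0,"ay":0.15,"az":0,"grip":18},{"x":0,"y":5,"z":0,"ax":0,"ay":0.25,"az":0,"grip":18},{"x":0,"y":5,"z":0,"ax":0,"ay":0.35,"az":0,"grip":18},{"x":0,"y":5,"z":0,"ax":0,"ay":0.45,"az":0,"grip":18}]'; python3 -m jog '[{"x":0,"y":0,"z":0,"ax":0,"ay":0.09,"az":0,"grip":18},{"x":0,"y":0,"z":0,"ax":0,"ay":0.18,"az":0,"grip":18},{"x":0,"y":0,"z":0,"ax":0,"ay":0.27,"az":0,"grip":18},{"x":0,"y":0,"z":0,"ax":0,"ay":0.36,"az":0,"grip":18},{"x":0,"y":0,"z":0,"ax":0,"ay":0.45,"az":0,"grip":18}]'; python3 -c "
from h import *
snap('wrist','w10');snap('side','s10'); crop('s10',190,110,160,130,5,'s10c')
s=read_state();print(s['torque'],s['force'])
to(496,51.7,200,-25)"
```

```text
clock: 9.25
eef_pos: [496.1, 51.9, 191.2]
tool_rot: [-1.571, 0.001, -0.299]
force: [-0.4, 0.2, -0.8]
width: 18.0
clock: 9.75
eef_pos: [496.1, 52.0, 191.2]
tool_rot: [-1.571, 0.0, -0.748]
force: [-0.1, 0.2, -1.6]
width: 17.9
[-0.03774731  0.0843172   0.00549419] [-0.57635783  0.08810092 -0.48184692]
at [496.3  52.1 191.4] yaw -42.6 tilt 0.03 w 18.0 F [-0.6  0.1 -0.5] t 9.85
  shift [ 0.  -8.6 -0.5] rv [ 0.    -0.308  0.   ] rows>= 2.1
```

View pics/w10.png

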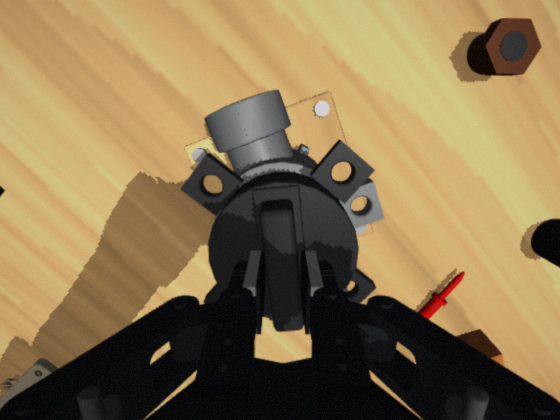

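View pics/s10c.png

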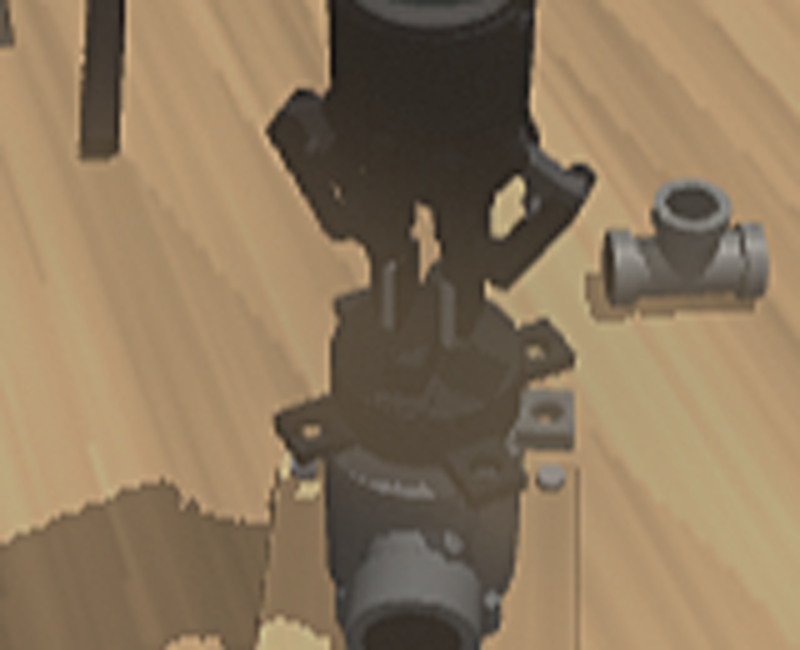

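```bash
python3 -m jog '[{"x":0,"y":0,"z":0,"ax":0,"ay":0.09,"az":0,"grip":18},{"x":0,"y":0,"z":0,"ax":0,"ay":0.18,"az":0,"grip":18},{"x":0,"y":0,"z":0,"ax":0,"ay":0.27,"az":0,"grip":18},{"x":0,"y":0,"z":0,"ax":0,"ay":0.36,"az":0,"grip":18},{"x":0,"y":0,"z":0,"ax":0,"ay":0.45,"az":0,"grip":18}]';python3 -c "
from h import *
s=read_state();print(s['torque'],s['force'])"
 python3 -m jog '[{"x":0,"y":0,"z":0,"ax":0,"ay":0.03,"az":0,"grip":18},{"x":0,"y":0,"z":0,"ax":0,"ay":0.06,"az":0,"grip":18},{"x":0,"y":0,"z":0,"ax":0,"ay":0.09,"az":0,"grip":18},{"x":0,"y":0,"z":0,"ax":0,"ay":0.12,"az":0,"grip":18}]'; python3 -c "
from h import *
snap('wrist','w11');snap('side','s11'); crop('s11',190,110,160,130,5,'s11c')
s=read_state();print(s['torque'],s['force'])
to(496,51.7,200,-25)"
```

```text
clock: 10.35
eef_pos: [496.3, 52.0, 191.3]
tool_rot: [-1.571, -0.0, -1.195]
force: [-0.5, -0.0, -0.9]
width: 17.8
[0.01838273 0.08864611 0.03709481] [-0.51853876 -0.03329661 -0.93869524]
clock: 10.75
eef_pos: [495.8, 52.1, 191.3]
tool_rot: [-1.572, 0.0, -1.314]
force: [-1.7, 0.1, 0.2]
width: 18.1
[-0.06491576  0.39406262  0.17244728] [-1.92631529  0.32229145  0.03790247]
at [495.8  52.1 191.3] yaw -75.2 tilt 0.06 w 17.9 F [-1.9  0.3  0. ] t 10.85
  shift [ 0.4 -8.7  0. ] rv [ 0.001 -0.877 -0.   ] rows>= 5.8
```

View pics/w11.png

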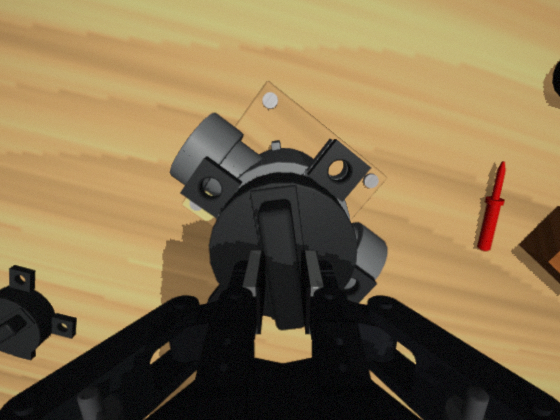

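View pics/s11c.png

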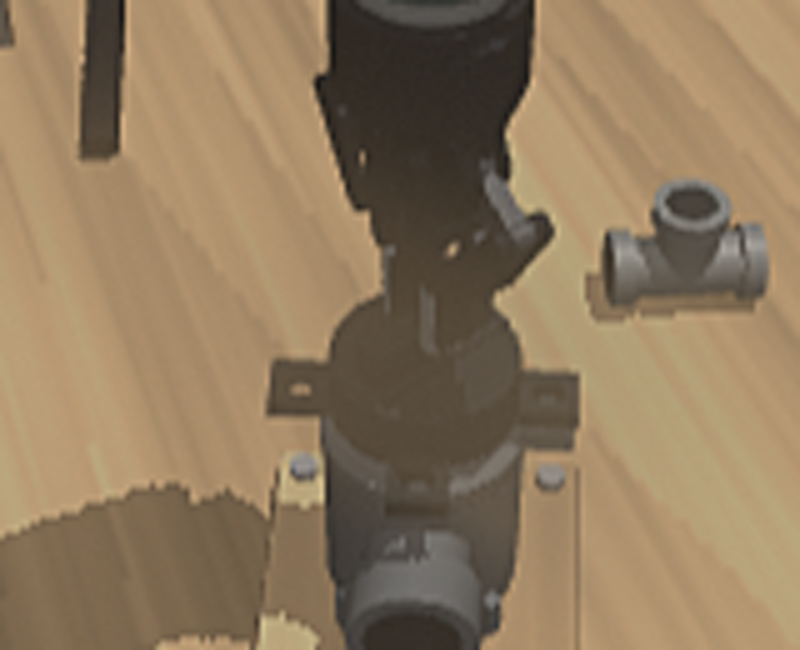

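```bash
python3 -m jog '[{"x":0,"y":0,"z":0,"ax":0,"ay":0.03,"az":0,"grip":18},{"x":0,"y":0,"z":0,"ax":0,"ay":0.06,"az":0,"grip":18},{"x":0,"y":0,"z":0,"ax":0,"ay":0.06,"az":0,"grip":18}]'; python3 -c "
from h import *
snap('wrist','w12');crop('w12',170,120,220,180,3.6,'w12c');snap('side','s12'); crop('s12',230,160,90,70,8,'s12c')
s=read_state();print(s['torque'],s['force'])
to(496,51.7,200,-25)"
```

```text
clock: 11.15
eef_pos: [496.0, 52.2, 191.4]
tool_rot: [-1.572, -0.0, -1.373]
force: [-2.8, -0.6, -0.4]
width: 18.1
[-0.03576065  0.60060938  0.62074598] [-3.54108825 -0.87096279  0.09194852]
at [496.   52.2 191.4] yaw -78.6 tilt 0.05 w 18.3 F [-3.5 -0.9  0.1] t 11.25
  shift [ 0.5 -8.6 -0.1] rv [ 0.001 -0.936 -0.   ] rows>= 6.2
```

View pics/w12c.png

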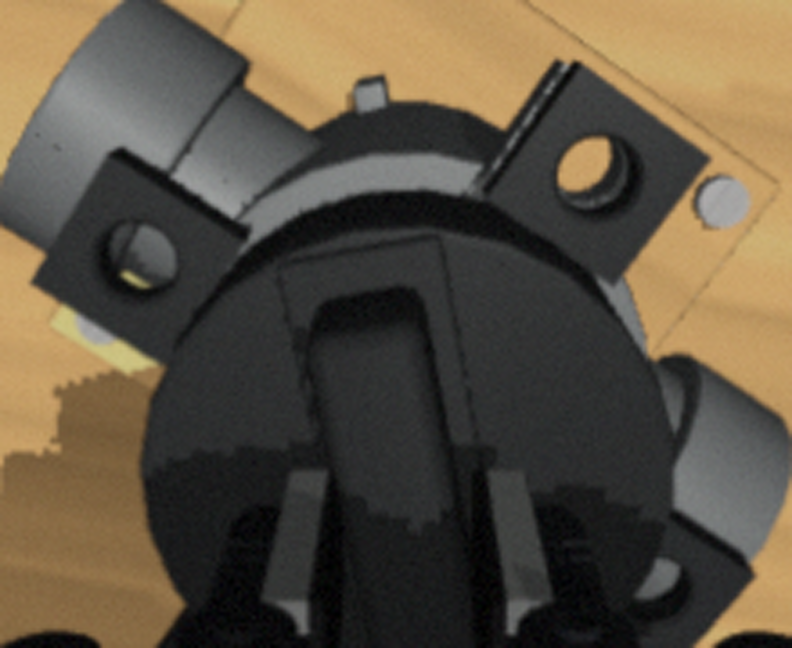

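View pics/s12c.png

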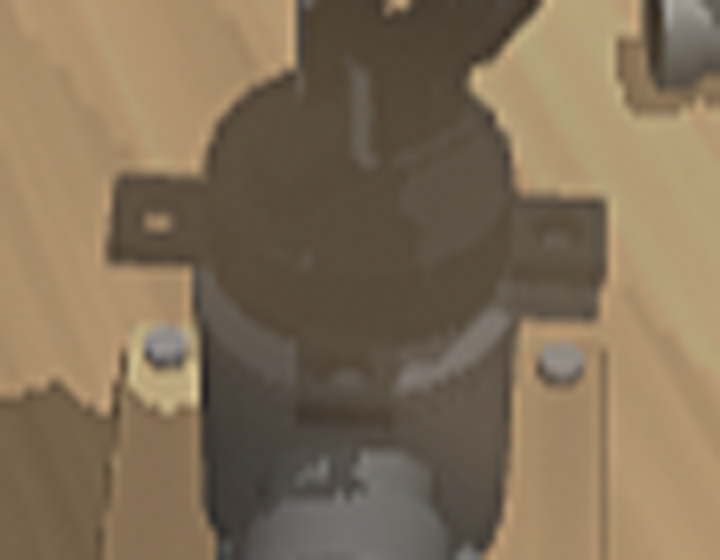

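```bash
python3 - <<'E'
from h import *
fitcover([('w12',208.3,191.1,1),('w12',336.7,168,0),('w12',354.2,283.9,3),('s12',249.8,187.8,2),('s12',299.8,189,0),('s12',273.5,206.5,3)],-67)
E
```

```text
cover [496.3  51.  135.7] yaw -67.5 tilt [-2.3 -0.7] off [0.3 1.4] res [ 0.2  0.3  0.2 -0.4 -0.4  0.1  0.1  0.2 -0.1 -0.1  0.  -0.1  0.1  0.3]
```

```bash
python3 -m jog '[{"x":0,"y":0,"z":0,"ax":0,"ay":-0.09,"az":0,"grip":18},{"x":0,"y":0,"z":0,"ax":0,"ay":-0.18,"az":0,"grip":18},{"x":0,"y":0,"z":0,"ax":0,"ay":-0.18,"az":0,"grip":45},{"x":0,"y":0,"z":0,"ax":0,"ay":-0.18,"az":0,"grip":45},{"x":0,"y":-10,"z":0,"ax":0,"ay":-0.18,"az":0,"grip":45}]'; python3 -m jog '[{"x":0,"y":-40,"z":0,"ax":0,"ay":0,"az":0,"grip":45},{"x":0,"y":-80,"z":0,"ax":0,"ay":0,"az":0,"grip":45},{"x":0,"y":-90,"z":0,"ax":0,"ay":0,"az":0,"grip":45}]'; python3 -c "
from h import *
snap('wrist','w13');snap('side','s13');crop('s13',230,160,90,70,8,'s13c')
to(520,-150,300,-30); to(511,-260,250,-27)"
```

```text
clock: 11.75
eef_pos: [496.0, 52.0, 201.1]
tool_rot: [-1.572, 0.0, -1.195]
force: [-0.8, -0.2, 1.1]
width: 45.0
clock: 12.05
eef_pos: [499.0, 52.6, 296.3]
tool_rot: [-1.562, -0.002, -1.194]
force: [0.9, 0.1, -0.6]
width: 45.1
at [497.7  52.3 293.8] yaw -68.4 tilt 0.3 w 45.3 F [ 0.4 -0.3 -1.1] t 12.15
  shift [196.4  -6.3 -53.7] rv [-0.005 -0.67   0.003] rows>= 4.5
at [497.7  52.3 293.8] yaw -68.4 tilt 0.3 w 45.3 F [ 0.4 -0.3 -1.1] t 12.15
  shift [ 295.3   43.6 -102.8] rv [-0.004 -0.723  0.003] rows>= 6.3
```

View pics/w13.png

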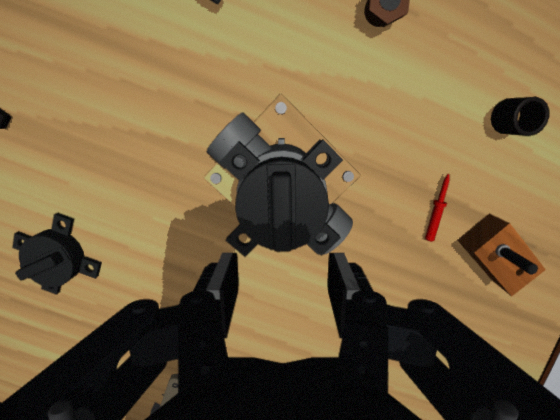

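View pics/s13c.png

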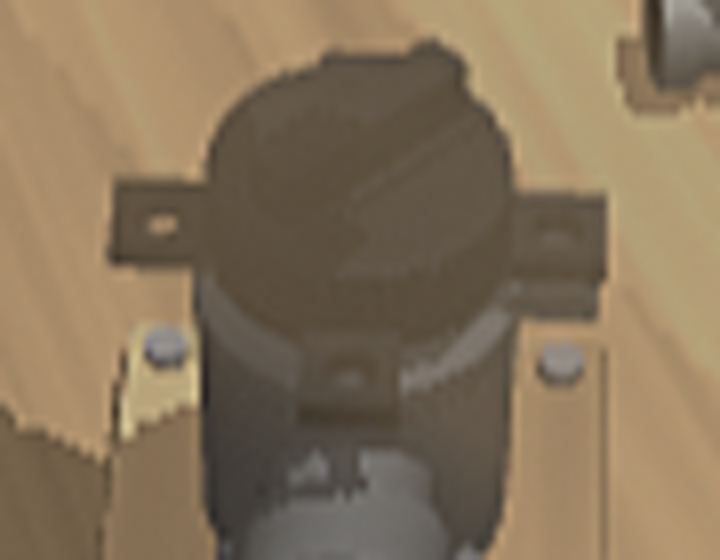

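```bash
python3 -c "
from h import *
crop('w13',210,130,150,130,5,'w13c')"
```

```text
(no output)
```

View pics/w13c.png

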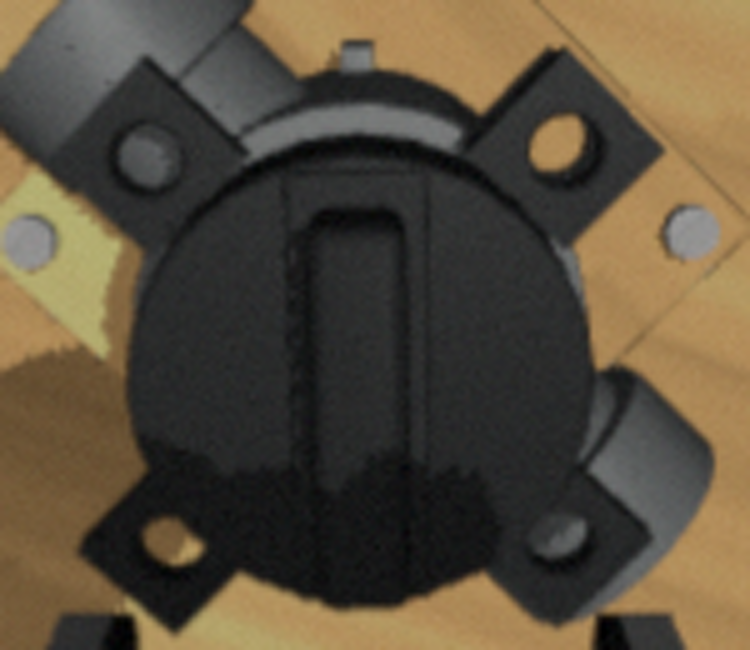

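```bash
python3 - <<'E'
from h import *
f=lambda x,y:(210+x/5,130+y/5)
o=[('w13',*f(567,145),0),('w13',*f(148,155),1),('w13',*f(173,541),2),('w13',*f(558,537),3)]
fitcover(o,-67)
fitcover(o+[('s13',230+160/8,160+223/8,2),('s13',230+558/8,160+231/8,0),('s13',230+350/8,160+376/8,3)],-67)
c=cal('w13'); q=atz(c,*f(567,145),145); print(q, np.mean([atz(c,*x[1:3],145) for x in o],0))
b=np.mean([atz(c,*f(x,y),22) for x,y in [(31,241),(691,233)]],0); print('bolts mid',b, 'neck', b) 
# pin
print([proj(c,[511,-260,z]) for z in (45,105)])
crop('w13',440,200,120,110,6,'w13p')
E
```

```text
cover [496.   51.2 133.3] yaw -67.2 tilt [-1. -1.] off [0. 0.] res [-0.2  0.3  0.  -0.1 -0.2 -0.   0.4 -0.2  0.   0. ]
cover [496.1  51.3 133.3] yaw -67.2 tilt [-0.7 -1. ] off [0.6 0.6] res [-0.1  0.3  0.  -0.1 -0.2  0.   0.3 -0.2  0.   0.  -0.1  0.   0.  -0.1
  0.1  0.1]
[546.28559081  31.20790213 145.        ] [496.6458924   51.57767502 145.        ]
bolts mid [495.00097595  50.86325762  22.        ] neck [495.00097595  50.86325762  22.        ]
[array([496.51805059, 252.43905612]), array([528.0913606 , 273.15436955])]
```

View pics/w13p.png

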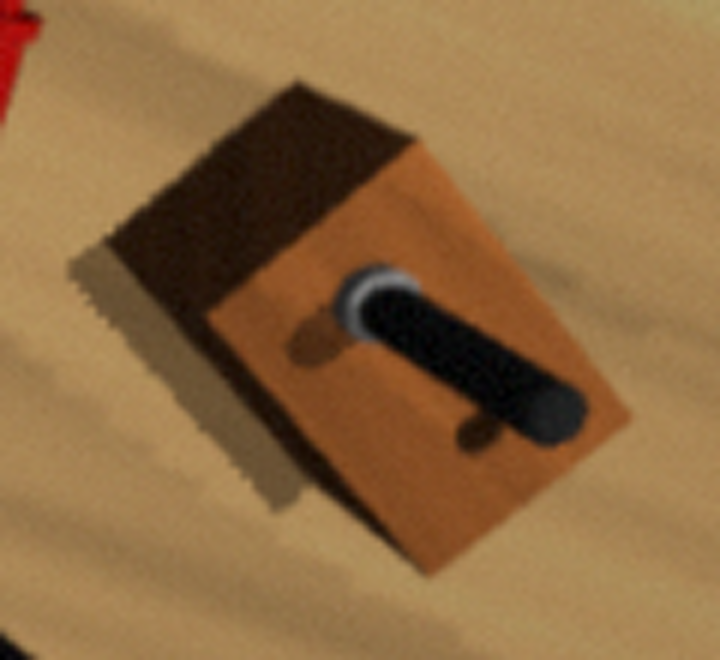

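```bash
python3 - <<'E'
from h import *
c=cal('w13'); P=lambda x,y,z: atz(c,440+x/6,200+y/6,z)
print(P(555,413,105),P(375,303,47.5))
q=[P(x,y,45) for x,y in [(417,138),(632,416),(428,577),(207,315)]]; print('blk',np.mean(q,0), [np.linalg.norm(q[i]-q[i-1]) for i in range(4)])
to(512,-258,200,-24)
E
```

```text
[ 517.84052026 -261.90807096  105.        ] [ 516.92346559 -264.27581401   47.5       ]
blk [ 507.20395845 -287.28074615   45.        ] [np.float64(59.36802913952375), np.float64(99.65841309503085), np.float64(59.813288091358096), np.float64(99.06247529852648)]
at [497.7  52.3 293.8] yaw -68.4 tilt 0.3 w 45.3 F [ 0.4 -0.3 -1.1] t 12.15
  shift [ 293.7   93.6 -101.3] rv [-0.004 -0.775  0.003] rows>= 6.5
```

```bash
python3 -c "
from h import *
to(517,-263,220,-112.7)"; python3 -m jog '[{"x":46,"y":0,"z":-16,"ax":0,"ay":0.1,"az":0,"grip":45},{"x":92,"y":0,"z":-32,"ax":0,"ay":0.2,"az":0,"grip":45},{"x":138,"y":5,"z":-48,"ax":0,"ay":0.3,"az":0,"grip":45},{"x":184,"y":20,"z":-64,"ax":0,"ay":0.4,"az":0,"grip":45},{"x":230,"y":40,"z":-80,"ax":0,"ay":0.5,"az":0,"grip":45}]'; python3 -c "
from h import *
to(517,-263,220,-112.7)"
```

```text
at [497.7  52.3 293.8] yaw -68.4 tilt 0.3 w 45.3 F [ 0.4 -0.3 -1.1] t 12.15
  shift [300.2  73.6 -98.4] rv [-0.005  0.773 -0.001] rows>= 6.5
clock: 12.65
eef_pos: [506.2, -189.8, 251.7]
tool_rot: [-1.571, -0.0, -1.698]
force: [-0.2, 0.3, 0.8]
width: 45.2
at [ 506.2 -189.8  251.7] yaw -97.3 tilt 0.02 w 45.2 F [-0.2  0.3  0.8] t 12.65
  shift [71.2 31.7 20. ] rv [0.    0.269 0.   ] rows>= 1.8
```

```bash
python3 -m jog '[{"x":35,"y":15,"z":10,"ax":0,"ay":0.13,"az":0,"grip":45},{"x":69,"y":31,"z":20,"ax":0,"ay":0.265,"az":0,"grip":45},{"x":69,"y":31,"z":20,"ax":0,"ay":0.265,"az":0,"grip":45},{"x":69,"y":31,"z":20,"ax":0,"ay":0.265,"az":0,"grip":45},{"x":69,"y":31,"z":20,"ax":0,"ay":0.265,"az":0,"grip":45}]'; python3 -c "
from h import *
snap('wrist','w14')
to(517,-263,150,-112.7)"
```

```text
clock: 13.15
eef_pos: [518.0, -257.0, 221.2]
tool_rot: [-1.572, 0.001, -1.956]
force: [0.1, -0.2, 0.0]
width: 45.2
at [ 518.3 -257.   221.7] yaw -112.0 tilt 0.07 w 44.8 F [-1.  -0.4 -0.2] t 13.2
  shift [ 6.2 71.7  1.1] rv [ 0.001  0.012 -0.001] rows>= 1.4
```

View pics/w14.png

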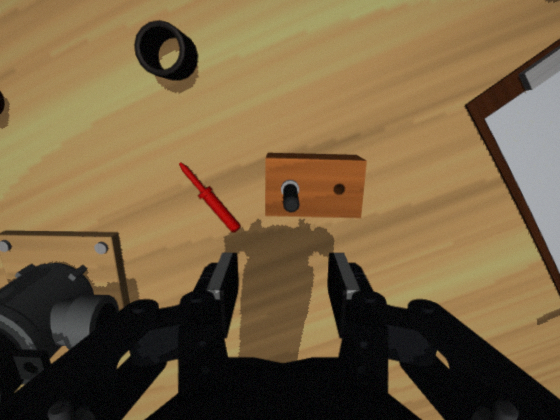

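```bash
python3 - <<'E'
from h import *
crop('w14',255,145,120,80,6,'w14c')
E
```

```text
(no output)
```

View pics/w14c.png

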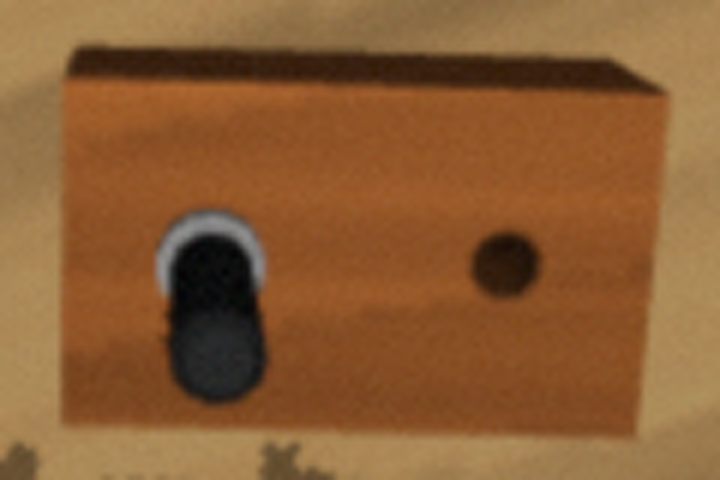

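```bash
python3 - <<'E'
from h import *
c=cal('w14'); P=lambda x,y,z: atz(c,255+x/6,145+y/6,z)
p=P(217,355,105);k=P(211,264,50);h=P(505,264,45); print('top',p,'collar',k,'hole2',h,np.linalg.norm((k-h)[:2]))
m=(p+k)/2
to(m[0],m[1],120,-112.7)
E
```

```text
top [ 517.6651914  -264.28251471  105.        ] collar [ 517.11390251 -264.50041186   50.        ] hole2 [ 497.37657326 -310.1116518    45.        ] 49.6985651154806
at [ 518.3 -257.   221.7] yaw -112.0 tilt 0.07 w 44.8 F [-1.  -0.4 -0.2] t 13.2
  shift [  7.3 101.7   2. ] rv [ 0.001  0.012 -0.001] rows>= 2.0
```

```bash
python3 -m jog '[{"x":7.3,"y":45,"z":2,"ax":0,"ay":0.012,"az":0,"grip":45},{"x":7.3,"y":85,"z":2,"ax":0,"ay":0.012,"az":0,"grip":45},{"x":7.3,"y":90,"z":2,"ax":0,"ay":0.012,"az":0,"grip":45},{"x":7.3,"y":90,"z":2,"ax":0,"ay":0.012,"az":0,"grip":45}]'; python3 -c "
from h import *
snap('wrist','w15')
to(517.4,-264.4,89,-112.7)"
```

```text
clock: 13.6
eef_pos: [517.2, -265.0, 131.8]
tool_rot: [-1.572, 0.001, -1.968]
force: [-0.5, 0.4, 0.3]
width: 45.3
at [ 518.2 -265.8  133.1] yaw -112.8 tilt 0.09 w 45.5 F [ 0.4 -0.6  1.1] t 13.65
  shift [-0.9 44.1 -1.3] rv [-0.002 -0.002 -0.   ] rows>= 0.9
```

View pics/w15.png

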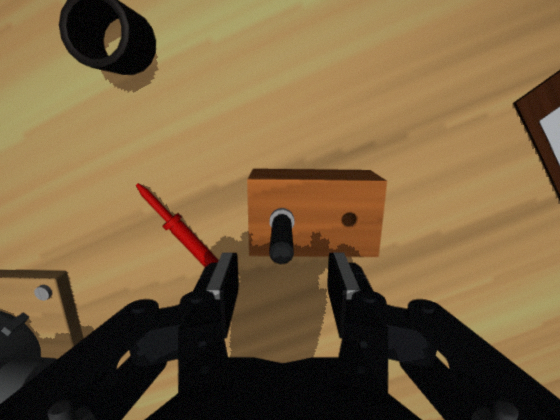

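```bash
python3 -m jog '[{"x":-0.9,"y":25,"z":-1,"ax":0,"ay":0,"az":0,"grip":45},{"x":-0.9,"y":44,"z":-1,"ax":0,"ay":0,"az":0,"grip":45},{"x":-0.9,"y":44,"z":-1,"ax":0,"ay":0,"az":0,"grip":45},{"x":-0.9,"y":44,"z":-1,"ax":0,"ay":0,"az":0,"grip":20}]'; python3 -c "
from h import *
snap('wrist','w16')
to(517.4,-264.4,89,-112.7)"
```

```text
clock: 14.05
eef_pos: [517.9, -265.4, 89.7]
tool_rot: [-1.568, -0.0, -1.97]
force: [0.5, -0.4, 0.9]
width: 32.1
at [ 518.1 -265.6   89.9] yaw -112.9 tilt 0.21 w 24.4 F [-0.4 -0.3  0.5] t 14.1
  shift [-0.8  0.9 -1.1] rv [-0.004 -0.003  0.   ] rows>= 0.0
```

View pics/w16.png

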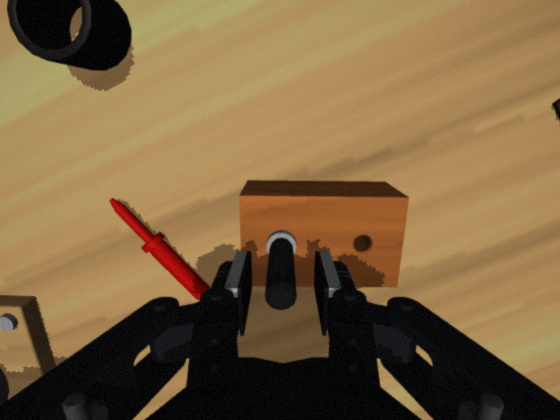

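Pin (281,270) is centred between the fingers. Level the tool slightly, close and lift.

```bash
python3 -m jog '[{"x":-0.8,"y":0,"z":-1,"ax":0,"ay":0,"az":0,"grip":5},{"x":-0.8,"y":0,"z":-1,"ax":0,"ay":0,"az":0,"grip":5},{"x":-0.8,"y":0,"z":-1,"ax":0,"ay":0,"az":0,"grip":5},{"x":-0.8,"y":0,"z":-1,"ax":0,"ay":0,"az":0,"grip":5},{"x":-0.8,"y":0,"z":-1,"ax":0,"ay":0,"az":0,"grip":5}]'; python3 -c "
from h import *
snap('wrist','w17')
to(517.4,-264.4,89,-112.7)"
```

```text
clock: 14.6
eef_pos: [517.7, -264.9, 89.9]
tool_rot: [-1.566, -0.0, -1.97]
force: [0.6, -0.7, 7.0]
width: 11.8
at [ 517.7 -264.9   89.9] yaw -112.9 tilt 0.26 w 11.8 F [ 0.2 -0.2  7.3] t 14.65
  shift [-0.3  0.9 -0.5] rv [-0.005 -0.003  0.   ] rows>= 0.0
```

View pics/w17.png

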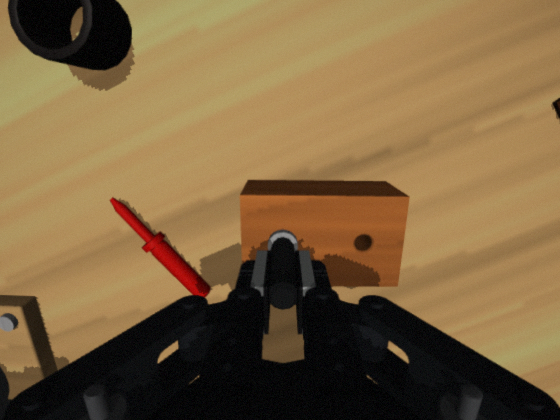

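```bash
python3 -m jog '[{"x":0,"y":-30,"z":0,"ax":0,"ay":0,"az":0,"grip":5},{"x":0,"y":-70,"z":0,"ax":0,"ay":0,"az":0,"grip":5},{"x":0,"y":-110,"z":0,"ax":0,"ay":0,"az":0,"grip":5},{"x":0,"y":-150,"z":0,"ax":0,"ay":0,"az":0,"grip":5},{"x":0,"y":-180,"z":0,"ax":0,"ay":0,"az":0,"grip":5}]'; python3 -m jog '[{"x":0,"y":0,"z":0,"ax":0,"ay":0,"az":0,"grip":5}]'; python3 -c "
from h import *
snap('wrist','w18')
snap('side','s18')
to(546,30.7,265,-112.7)"
```

```text
clock: 15.15
eef_pos: [516.4, -264.1, 271.1]
tool_rot: [-1.568, 0.0, -1.97]
force: [-0.1, -0.6, -0.8]
width: 12.0
clock: 15.25
eef_pos: [518.3, -265.2, 273.1]
tool_rot: [-1.561, -0.0, -1.97]
force: [0.1, 0.8, 0.2]
width: 11.7
at [ 516.  -263.8  268.7] yaw -112.9 tilt 0.08 w 11.9 F [ 0.4 -0.3 -0.2] t 15.35
  shift [-283.     3.6  -86.8] rv [-0.001 -0.003 -0.   ] rows>= 5.9
```

View pics/w18.png

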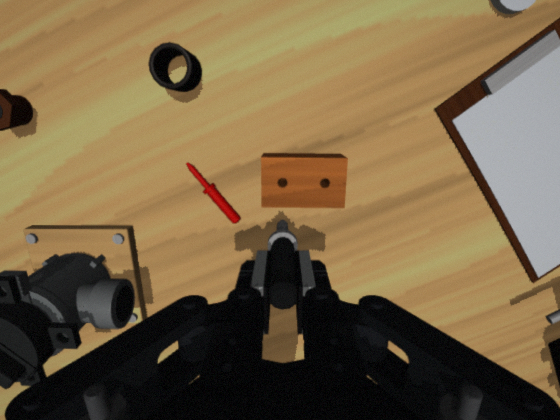

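View pics/s18.png

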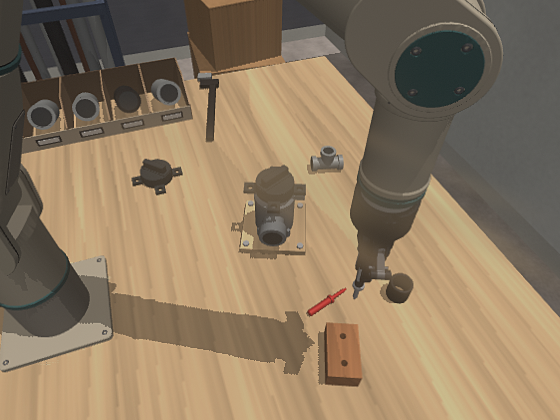

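```bash
python3 -m jog '[{"x":-46,"y":0,"z":-14,"ax":0,"ay":0,"az":0,"grip":5},{"x":-92,"y":0,"z":-28,"ax":0,"ay":0,"az":0,"grip":5},{"x":-138,"y":0,"z":-42,"ax":0,"ay":0,"az":0,"grip":5},{"x":-184,"y":0,"z":-56,"ax":0,"ay":0,"az":0,"grip":5},{"x":-230,"y":0,"z":-70,"ax":0,"ay":0,"az":0,"grip":5}]'; python3 -c "
from h import *
to(546,30.7,265,-112.7)"
```

```text
clock: 15.85
eef_pos: [539.7, -22.8, 266.3]
tool_rot: [-1.574, -0.001, -1.97]
force: [1.3, -0.1, -0.7]
width: 12.4
at [539.7 -22.8 266.3] yaw -112.9 tilt 0.19 w 12.4 F [ 1.3 -0.1 -0.7] t 15.85
  shift [-51.7   1.3 -14.9] rv [ 0.003 -0.003  0.001] rows>= 1.1
```

```bash
python3 -m jog '[{"x":-20,"y":0,"z":-6,"ax":0,"ay":0,"az":0,"grip":5},{"x":-40,"y":0,"z":-12,"ax":0,"ay":0,"az":0,"grip":5},{"x":-50,"y":0,"z":-15,"ax":0,"ay":0,"az":0,"grip":5},{"x":-50,"y":0,"z":-15,"ax":0,"ay":0,"az":0,"grip":5},{"x":-50,"y":0,"z":-15,"ax":0,"ay":0,"az":0,"grip":5}]'; python3 -m jog '[{"x":0,"y":0,"z":0,"ax":0,"ay":0,"az":0,"grip":5},{"x":0,"y":0,"z":0,"ax":0,"ay":0,"az":0,"grip":5}]';python3 -c "
from h import *
snap('wrist','w19')
snap('side','s19')
crop('w19',180,130,200,170,4,'w19c')
to(546,30.7,265,-112.7)"
```

```text
clock: 16.35
eef_pos: [546.1, 25.8, 267.2]
tool_rot: [-1.572, -0.002, -1.971]
force: [-0.0, -0.9, -0.7]
width: 12.1
clock: 16.55
eef_pos: [546.5, 25.6, 267.8]
tool_rot: [-1.571, -0.001, -1.972]
force: [0.7, 0.1, -0.8]
width: 12.0
at [546.6  26.2 267.9] yaw -113.0 tilt 0.01 w 11.9 F [ 0.9 -0.4  0.3] t 16.65
  shift [-4.   2.9 -2.3] rv [-0.    -0.005  0.   ] rows>= 0.1
```

View pics/w19c.png

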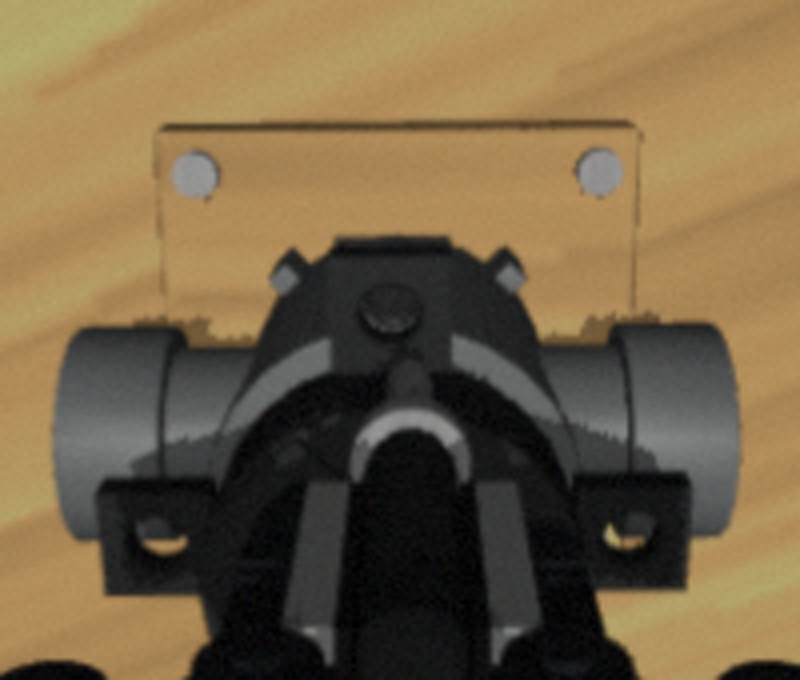

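View pics/s19.png

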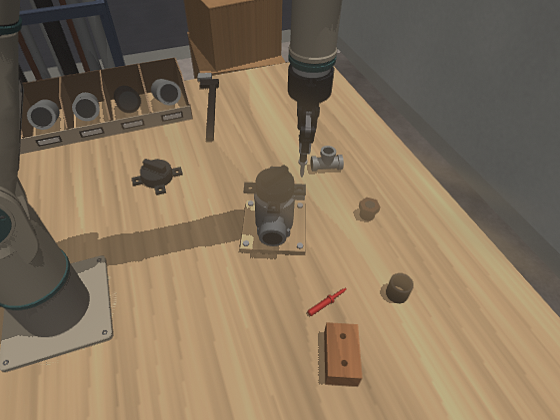

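```bash
python3 - <<'E'
from h import *
c=cal('w19'); 
h=atz(c,180+391/4,130+308/4,145); t=atz(c,180+407/4,130+362/4,183); k=atz(c,180+410/4,130+440/4,183+42)
print('hole',h,'tip',t,'collar',k)
e=[atz(c,180+x/4,130+y/4,145) for x,y in [(391,308),(163,535),(632,528)]]; print(e)
b=[atz(c,180+x/4,130+y/4,22) for x,y in [(195,175),(600,172)]]; m=(b[0]+b[1])/2; print('bolts',b, 'neck',m-61.8*np.array([.9225,-.386,0]))
to(546.6+h[0]-t[0],26.2+h[1]-t[1],260,-112.7)
E
```

```text
hole [546.42071893  30.12816987 145.        ] tip [546.11035044  26.49730372 183.        ] collar [547.9739837   25.13316619 225.        ]
[array([546.42071893,  30.12816987, 145.        ]), array([517.42589138,  98.56062752, 145.        ]), array([477.73050437,   0.64850868, 145.        ])]
bolts [array([575.48985575,  84.7258399 ,  22.        ]), array([527.96108182, -29.52320778,  22.        ])] neck [494.71496878  51.45611606  22.        ]
at [546.6  26.2 267.9] yaw -113.0 tilt 0.01 w 11.9 F [ 0.9 -0.4  0.3] t 16.65
  shift [-3.5  7.9 -1.1] rv [-0.    -0.005  0.   ] rows>= 0.2
```

```bash
python3 -m jog '[{"x":-3.5,"y":8,"z":-1.1,"ax":0,"ay":0,"az":0,"grip":5},{"x":-3.5,"y":20,"z":-1.1,"ax":0,"ay":0,"az":0,"grip":5},{"x":-3.5,"y":27,"z":-1.1,"ax":0,"ay":0,"az":0,"grip":5},{"x":-3.5,"y":27,"z":-1.1,"ax":0,"ay":0,"az":0,"grip":5},{"x":-3.5,"y":27,"z":-1.1,"ax":0,"ay":0,"az":0,"grip":5}]'; python3 -c "
from h import *
snap('wrist','w20')
snap('side','s20')
crop('w20',180,130,200,170,4,'w20c');crop('s20',250,130,90,80,8,'s20c')
to(546,30.7,230,-112.7)"
```

```text
clock: 17.15
eef_pos: [546.8, 30.7, 240.4]
tool_rot: [-1.571, -0.0, -1.97]
force: [-0.1, 0.4, -0.2]
width: 12.0
at [547.2  30.7 241. ] yaw -112.9 tilt 0.03 w 11.7 F [ 0.6 -0.2 -1. ] t 17.25
  shift [ 0.5 11.  -1.1] rv [-0.001 -0.003 -0.   ] rows>= 0.2
```

View pics/w20c.png

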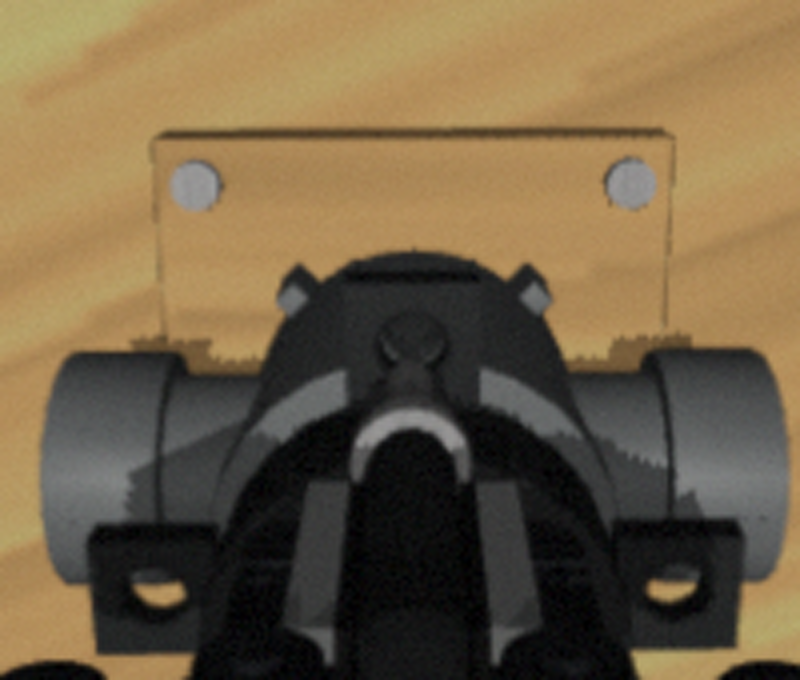

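View pics/s20c.png

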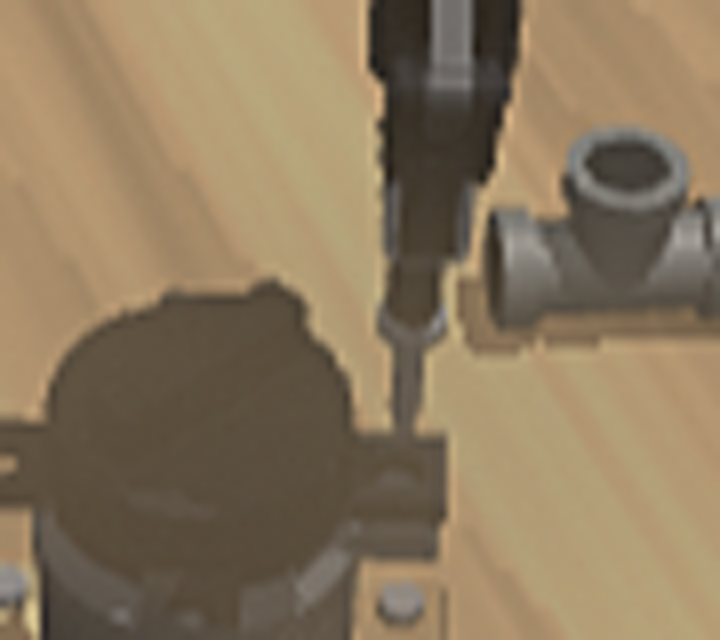

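```bash
python3 - <<'E'
from h import *
c=cal('w20'); 
h=atz(c,180+413/4,130+342/4,145); t=atz(c,180+407/4,130+362/4,155.6)
print('hole',h,'tip',t,h-t)
s=cal('s20'); a,b=proj(s,[546,30.5,156]),proj(s,[546,30.5,198]); print(a,b, 'obs',250+404/8,130+430/8,250+412/8,130+322/8)
R=Ro.from_euler('xyz',read_state()['tool_rot']); print(R.inv().apply([h[0]-t[0],h[1]-t[1],0]))
E
```

```text
hole [546.23529953  30.42935379 145.        ] tip [546.36507887  31.59662555 155.6       ] [ -0.12977934  -1.16727176 -10.6       ]
[299.59756994 184.33105595] [300.71812021 170.00659824] obs 300.5 183.75 301.5 170.25
[ 1.12589237e+00 -3.32635330e-05  3.34263979e-01]
```

```bash
python3 -m jog '[{"x":1.1,"y":0,"z":0.3,"ax":0,"ay":0,"az":0,"grip":5},{"x":1.1,"y":7,"z":0.3,"ax":0,"ay":0,"az":0,"grip":5},{"x":1.1,"y":14,"z":0.3,"ax":0,"ay":0,"az":0,"grip":5},{"x":1.1,"y":16,"z":0.3,"ax":0,"ay":0,"az":0,"grip":5},{"x":1.1,"y":16,"z":0.3,"ax":0,"ay":0,"az":0,"grip":5}]'; python3 -c "
from h import *
snap('wrist','w21')
crop('w21',180,130,200,170,4,'w21c')
to(546,30.7,190,-112.7)"
```

```text
clock: 17.75
eef_pos: [546.3, 29.6, 224.1]
tool_rot: [-1.572, -0.001, -1.97]
force: [-0.2, -0.2, -1.1]
width: 12.0
at [546.6  29.7 224.5] yaw -112.9 tilt 0.04 w 12.1 F [-0.5 -0.1 -1.2] t 17.8
  shift [-0.8 34.5 -0.9] rv [ 0.001 -0.003  0.   ] rows>= 0.7
```

View pics/w21c.png

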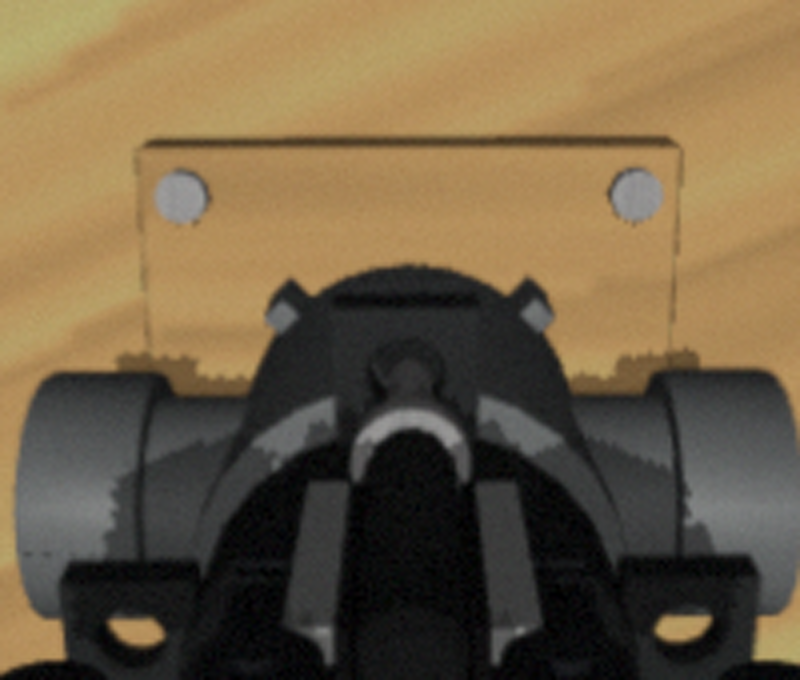

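```bash
python3 -m jog '[{"x":0,"y":5,"z":-0.3,"ax":0,"ay":0,"az":0,"grip":5},{"x":0,"y":10,"z":-0.3,"ax":0,"ay":0,"az":0,"grip":5},{"x":0,"y":12,"z":-0.3,"ax":0,"ay":0,"az":0,"grip":5}]'; python3 -m jog '[{"x":0,"y":4,"z":0,"ax":0,"ay":0,"az":0,"grip":5},{"x":0,"y":8,"z":0,"ax":0,"ay":0,"az":0,"grip":5},{"x":0,"y":10,"z":0,"ax":0,"ay":0,"az":0,"grip":5}]';python3 -c "
from h import *
snap('wrist','w22')
crop('w22',180,130,200,170,4,'w22c')
to(546,30.7,190,-112.7)"
```

```text
clock: 18.1
eef_pos: [546.1, 29.7, 212.2]
tool_rot: [-1.572, -0.0, -1.97]
force: [0.1, 0.8, -0.8]
width: 12.1
clock: 18.4
eef_pos: [546.3, 29.7, 202.3]
tool_rot: [-1.571, -0.0, -1.97]
force: [-0.1, 0.6, -1.8]
width: 11.9
at [546.2  29.7 202.2] yaw -112.9 tilt 0.05 w 11.9 F [ 0.2  0.1 -0.7] t 18.45
  shift [-0.8 12.2 -0.5] rv [ 0.001 -0.003  0.   ] rows>= 0.2
```

View pics/w22c.png

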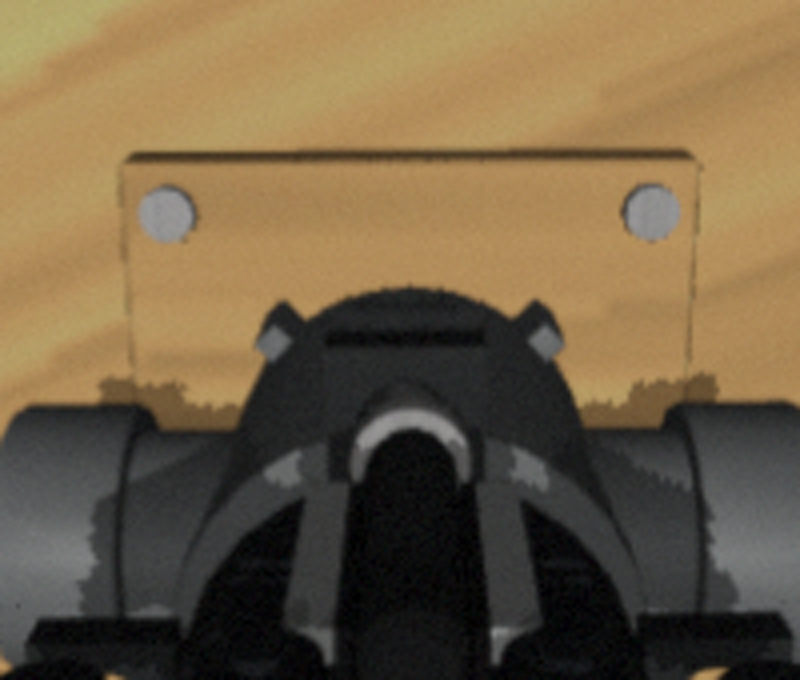

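Tip is at z≈117, inside the lug hole with no contact force. Lower the last 12 mm gently.

```bash
python3 -m jog '[{"x":0,"y":4,"z":0,"ax":0,"ay":0,"az":0,"grip":5},{"x":0,"y":8,"z":0,"ax":0,"ay":0,"az":0,"grip":5},{"x":0,"y":9,"z":0,"ax":0,"ay":0,"az":0,"grip":5}]'; python3 -m jog '[{"x":0,"y":1.5,"z":0,"ax":0,"ay":0,"az":0,"grip":5},{"x":0,"y":1.5,"z":0,"ax":0,"ay":0,"az":0,"grip":5}]'; python3 -m jog '[{"x":0,"y":1.5,"z":0,"ax":0,"ay":0,"az":0,"grip":5},{"x":0,"y":1.5,"z":0,"ax":0,"ay":0,"az":0,"grip":5}]'
```

```text
clock: 18.75
eef_pos: [546.2, 29.8, 193.3]
tool_rot: [-1.572, -0.0, -1.97]
force: [0.1, 0.6, -0.6]
width: 11.9
clock: 18.95
eef_pos: [546.4, 29.7, 192.2]
tool_rot: [-1.571, -0.0, -1.97]
force: [0.2, 0.2, -0.3]
width: 11.5
clock: 19.15
eef_pos: [546.5, 29.7, 190.8]
tool_rot: [-1.571, -0.0, -1.97]
force: [-0.8, -0.6, -1.1]
width: 11.9
```

```bash
python3 -m jog '[{"x":0,"y":1.2,"z":0,"ax":0,"ay":0,"az":0,"grip":5},{"x":0,"y":1.2,"z":0,"ax":0,"ay":0,"az":0,"grip":5}]'; python3 -c "
from h import *
snap('wrist','w23')
crop('w23',180,130,200,170,4,'w23c');snap('side','s23');crop('s23',250,130,90,80,8,'s23c')
to(546,30.7,190,-112.7)"
```

```text
clock: 19.35
eef_pos: [546.6, 29.8, 189.7]
tool_rot: [-1.57, 0.0, -1.97]
force: [0.2, 0.3, -0.7]
width: 12.3
at [546.6  29.8 189.7] yaw -112.9 tilt 0.01 w 12.3 F [ 0.2 -0.3 -0.6] t 19.45
  shift [-0.6 -0.3 -0.9] rv [-0.    -0.003 -0.   ] rows>= 0.0
```

View pics/w23c.png

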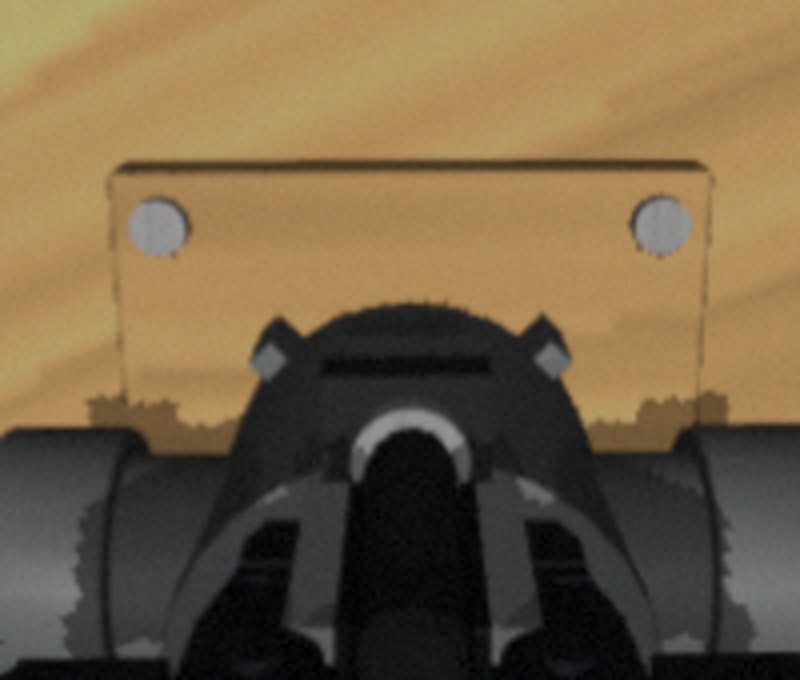

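View pics/s23c.png

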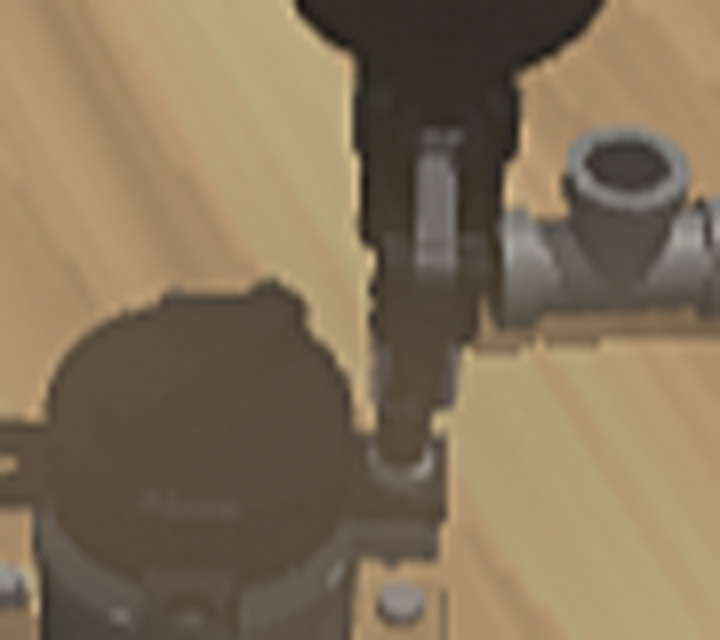

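```bash
python3 -m jog '[{"x":0,"y":1.0,"z":0,"ax":0,"ay":0,"az":0,"grip":5},{"x":0,"y":1.0,"z":0,"ax":0,"ay":0,"az":0,"grip":5}]';  python3 -m jog '[{"x":0,"y":1.0,"z":0,"ax":0,"ay":0,"az":0,"grip":5},{"x":0,"y":1.0,"z":0,"ax":0,"ay":0,"az":0,"grip":5}]'
```

```text
clock: 19.65
eef_pos: [546.8, 29.7, 188.9]
tool_rot: [-1.57, 0.0, -1.97]
force: [0.1, -0.1, 1.7]
width: 12.2
clock: 19.85
eef_pos: [547.0, 29.7, 188.5]
tool_rot: [-1.57, 0.001, -1.97]
force: [-0.2, -0.3, 7.3]
width: 11.8
```

```bash
python3 -m jog '[{"x":0,"y":-0.8,"z":0,"ax":0,"ay":0,"az":0,"grip":5},{"x":0,"y":-0.8,"z":0,"ax":0,"ay":0,"az":0,"grip":20},{"x":0,"y":-0.8,"z":0,"ax":0,"ay":0,"az":0,"grip":40},{"x":0,"y":-0.8,"z":0,"ax":0,"ay":0,"az":0,"grip":40},{"x":0,"y":-0.8,"z":0,"ax":0,"ay":0,"az":0,"grip":40}]'; python3 -c "
from h import *
snap('wrist','w24')
to(546,30.7,190,-112.7)"
```

```text
clock: 20.35
eef_pos: [546.3, 29.8, 188.2]
tool_rot: [-1.571, -0.0, -1.97]
force: [-0.6, 0.5, 0.3]
width: 40.1
at [546.4  29.8 188.2] yaw -112.9 tilt 0.02 w 39.9 F [-0.3 -0.7 -0.8] t 20.4
  shift [-0.7 -1.8 -0.7] rv [ 0.    -0.003  0.   ] rows>= 0.0
```

View pics/w24.png

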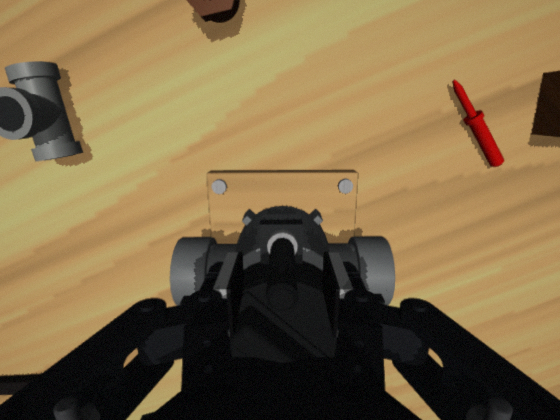

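Pin is free between the open fingers. Lift straight up and check.

```bash
python3 -m jog '[{"x":0,"y":-15,"z":0,"ax":0,"ay":0,"az":0,"grip":40},{"x":0,"y":-45,"z":0,"ax":0,"ay":0,"az":0,"grip":40},{"x":0,"y":-85,"z":0,"ax":0,"ay":0,"az":0,"grip":40},{"x":0,"y":-120,"z":0,"ax":0,"ay":0,"az":0,"grip":40},{"x":0,"y":-130,"z":0,"ax":0,"ay":0,"az":0,"grip":40}]';python3 -m jog '[{"x":0,"y":0,"z":0,"ax":0,"ay":0,"az":0,"grip":40},{"x":0,"y":0,"z":0,"ax":0,"ay":0,"az":0,"grip":40},{"x":0,"y":0,"z":0,"ax":0,"ay":0,"az":0,"grip":40}]'; python3 -c "
from h import *
snap('wrist','w25');crop('w25',180,130,200,150,4,'w25c');snap('side','s25');crop('s25',230,130,100,80,8,'s25c');snap('top','t25')
to(546,30.7,190,-112.7)"
```

```text
clock: 20.9
eef_pos: [548.4, 29.7, 322.3]
tool_rot: [-1.565, 0.003, -1.97]
force: [0.1, 0.4, 0.3]
width: 40.3
clock: 21.2
eef_pos: [545.5, 29.8, 316.7]
tool_rot: [-1.574, -0.002, -1.97]
force: [-0.6, -0.4, 0.1]
width: 39.9
at [545.9  29.7 317.2] yaw -112.9 tilt 0.14 w 39.9 F [-0.7 -0.1 -0.1] t 21.35
  shift [-1.100e+00  1.272e+02 -1.000e-01] rv [ 0.002 -0.003  0.001] rows>= 2.5
```

View pics/w25c.png

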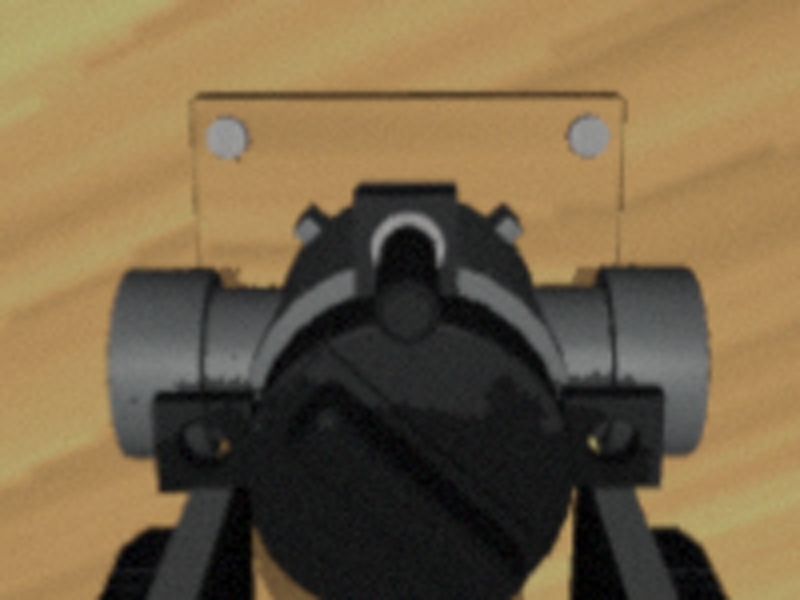

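View pics/s25c.png

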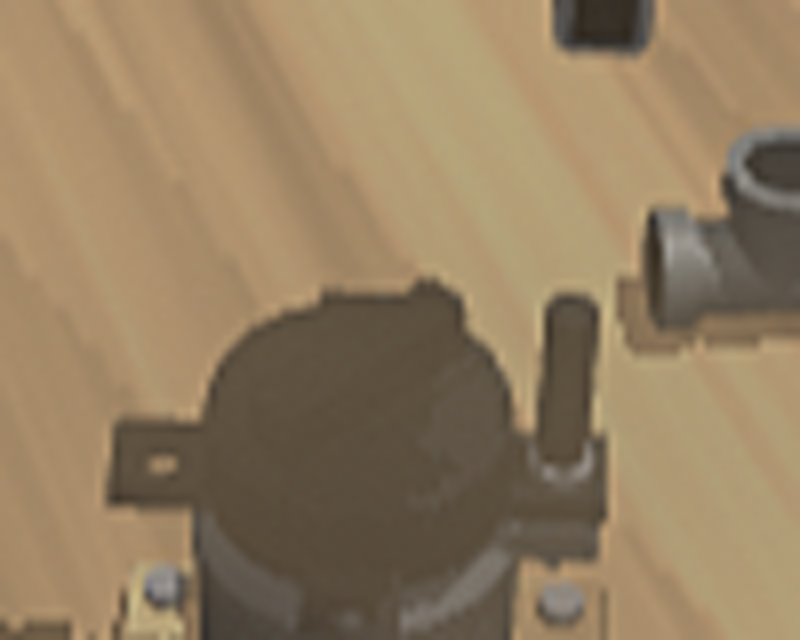

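View pics/s25.png

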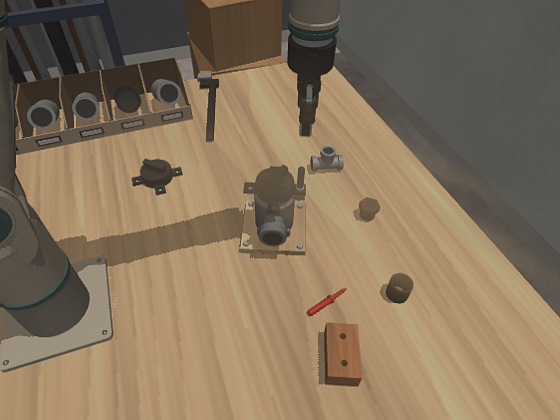

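```bash
python3 - <<'E'
from h import *
c=cal('w25'); g=lambda x,y,z: atz(c,180+x/4,130+y/4,z)
print('top',g(408,306,205),'collar',g(408,250,150),'ears',[g(*e,145).round(1) for e in [(206,440),(611,438)]])
s=cal('s25'); print(proj(s,[546,30.5,205]),230+572/8,130+308/8, proj(s,[546,30.5,147]),230+560/8,130+462/8)
print(finish_job())
E
```

```text
top [547.09218866  29.4687436  205.        ] collar [544.96800203  30.35971786 150.        ] ears [array([517.2,  99.6, 145. ]), array([476.4,   1.6, 145. ])]
[300.91296305 167.51426884] 301.5 168.5 [299.36775233 187.26700873] 300.0 187.75
the job is handed in; nothing more can be done
None
```

The cover is screwed home on the strainer and the locking pin is through its ear and the locking lug. I handed the job in at about 21 s; `finish_job()` gave no verdict.

**What I did**
- I took the cover farthest from the base (about 492 mm out; the other two were about 400 and 408 mm).
- I set it on the neck 27° short of the thread start and turned it counterclockwise with a loose grip until it dropped.
- I then screwed it clockwise about 69°, until the torque rose to about 0.6 N m at the stop.
- I lifted the pin from the block, lined its tip up with the ear hole in the wrist picture, and lowered it until the collar pressed on the ear with 7 N. Then I let go and lifted clear.

**Last checks**
- **Cover seating:** two fits of its height gave the lower edge at 135.7 mm and 133.3 mm; fully home is 136 mm. They differ by about 2.4 mm, so the pictures alone do not prove the 23.2 mm depth. The stop torque and the ear standing over the lug agree with it being home.
- **Cover level and centring:** it is centred within about 1 mm. Tilt fitted at about 1° after release; an earlier fit using a partly hidden ear hole gave 2.4°.
- **Pin:** it stands within about 1–2 mm of the lug hole, with its collar on the ear. It is upright to within about 2.5°.
- **Surroundings:** the tee, bushing and coupling look unmoved in the last side picture, and the gripper is clear.

The red look-alike stood upright in the first picture and was lying down by the time my first moves were done. The arm passed well above it, and I never reached for it.

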